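Fish the toast tongs out of the utensil dryer

ROBOT

A 6-joint arm with a two-finger parallel gripper is mounted at the origin on the work surface. World frame = base frame: x ahead of the robot, y to its left, z up, the work surface at z = 0. Lengths are in m, angles in rad, forces in N, time in s.
With the tool pointing down it reaches from about 0.325 to 0.85 m from the base axis. Payload 15.5 kg.
Tool frame: the origin (TCP) lies between the finger pads; the fingertips stand 11 mm ahead of it and the grasp point (between the pads) lies 8 mm behind it; z points along the fingers, y is the line along which they close (so a half turn about z gives the same grasp; the last joint's range is limited). The gripper opens to 91 mm and grips with 3 to 60 N. Pads are 32 mm wide; open, the fingers measure 118 mm over their backs; the gripper's body (76 mm by 178 mm) begins 60 mm behind the grasp point.
Start: joints at [1.113, 0.494, 1.345, -0, 1.302, -0.096], TCP at [0.221, 0.585, 0.225] pointing down, gripper open.
Joint ranges: [-2.91, 2.91], [-0.82, 2.16], [0.22, 2.67], [-1.22, 4.37], [0.12, 2.79], [-3.08, 3.08]. Speed limits (rad/s): [1.89, 1.89, 2.57, 3.01, 3.01, 3.01].

INTERFACE

Orientations are given as a unit quaternion [w, x, y, z].
In Python, from workcell import bot gives the robot as it stands.
- The arm moves only by the tool arm_command, never from a script. Its argument "rows" is a list of rows, each an object of numbers: "tx", "ty", "tz": the shift along the tool's x, y, z in cm; "ax", "ay", "az": the turn, a rotation vector about the tool's x, y, z in rad; "gripper": the finger opening in cm, from 0 to 9.12. In form: [{"tx": .., "ty": .., "tz": .., "ax": .., "ay": .., "az": .., "gripper": ..}, ...]. A call has 1 to 12 rows; each row shifts and turns the commanded pose from where the row before left it, along the tool's axes as they then stand; what a row does not reach is not made up. A row lasts 1/10 s, in which the tool goes at most 50 mm and 8.59 degrees, less where a joint would pass 70% of its speed; a pose out of reach is approached as far as the arm can. A call is refused whole if a number of a shift passes 5 or a number of a turn 0.15, either way. A call with a gripper value outside its range is refused whole. The fingers move at their own pace and stop on an object; "force" is the grip in N (left out, the last holds). Time passes only in rows, so rows that do not move let the fingers close. It gives the time, the measured TCP pose, the force, the opening and the grip force at its end, in the units of the state.
- bot.read_state(): the state, without advancing time (a new reading comes with each control period).
- bot.camera(name): name is "scene" or "top"; returns the picture (400x640x3 uint8, blue, green, red); there is no depth.
- bot.camera_params(name): a dict with "fx", "fy", "cx", "cy" (pixels), "rvec" (rotation vector, rad) and "tvec" (3), from world to camera coordinates, as OpenCV has them. Camera axes: x right, y down, z forward; pixel columns grow to the right and rows downward; lengths in m; the calibration is good to about 2 mm. A picture is of the moment at which its call begins. camera_params takes no time and is no camera call.
- bot.close_job(): hands the job in; it is judged then, once.
The state is a dict: "time_s": time; "qpos": joint angles; "qvel": joint speeds; "joint_torque": joint torques, N m; "eef_pos": TCP position; "eef_rot": TCP orientation; "wrist_force": force on the tool from outside, world axes, zero at the start; "ft_torque": the same for the moment, N m; "finger_gap": finger opening in m; "grip_force": force on a finger pad.
Only numpy, scipy, OpenCV 4.12 (cv2) and the standard library are available. Lean on these libraries where they do the work, as an engineer would, in place of code of your own. Each camera call takes 0.05 s, during which the arm holds its last target. There are 200 camera calls.

TASK

Turn the utensil dryer's selector dial to off, then with the hooked pick drag every pair of wooden tongs right out of the dryer's narrow lanes onto the counter, without putting fingers or arm to tongs that are still in a lane. With the dial still off, put the pick back in the two forks of its stand as it lay, leg to the same end, and lay all the tongs flat on the black tray; last of all turn the dial to the low mark (the single bar). Leave the crockery, jars and bottles standing about where they are.

Things in the scene. Friction and masses are not known exactly. Their poses are not given: they have to be found in the camera images.
- dryer: Fixed steel utensil dryer. Origin on the counter under the middle of its lanes; x from the open front to the closed back, y to its left. Three open-topped lanes along x, centred at y = -60, 0, 60 mm, 36 mm wide, floor at counter level, walls 55 mm high, mouths at x = -75, back at x = 75 mm. Left of them a 55 mm high heater box (y 90..190 mm) carries the dial. Bare counter in front.
- dial (a joint): Dial on the heater box, upright axis, 0 to 1.75 rad, clockwise from above, light friction (0.04 N m), stays where left. 0 = off, at the stop (white pointer line to the front, -x of the dryer, at the round dot); 0.8 = low (single bar mark); 1.6 = high (double bar). It starts near high. Off is below 0.15, low 0.65 to 0.95.
- dial_grip (a point): Point on the dial's axis at gripping height, 92 mm above the counter. The grip is an upright bar 42 mm long, 14 mm thick, its top 7 mm above this point and its foot 23 mm below (a round skirt, 22 mm radius). The bar lies along the dryer's x axis at joint value 0 and turns clockwise with the joint.
- pick: Hooked pick lying in its stand. Origin: middle of the grip on the centre line of the wooden handle; x along the handle to the hook end, z up. Handle 18 mm wide, 22 mm high, from x = -75 to 60 mm. A steel leg goes straight down at x = 76 mm (6 mm thick along x, 7 mm wide), its tip 95 mm below the origin. 120 g.
- stand: Fixed stand of the pick: two forked uprights at x = -57 and 47 mm (12 mm thick) on a foot 130 x 70 mm; rest height 100 mm, fork lips to 116 mm, 40 mm apart inside. Origin on the counter; x along the handle to the hook end. The resting pick has its origin 111 mm above this one, x axes alike.
- tray: Fixed black tray, 280 (x) x 220 (y) mm, floor 6 mm above the counter, rim 18 mm high and 6 mm thick. Origin: centre of its underside. A small dish stands in it at x = +90 mm, y = 0.
- tongs0: Wooden toast tongs, 110 (x) x 30 (y) x 22 mm, 60 g; may be absent. Origin: the middle, 11 mm above the underside. Solid from x = -55 to 5 mm; from there to x = 55 two 7 mm arms with a 16 mm gap between, open above and at the end: a leg lowered into the gap pulls them towards -x. They start flat, one to a lane, solid end to the mouth.
- tongs1: Wooden toast tongs, 110 (x) x 30 (y) x 22 mm, 60 g; may be absent. Origin: the middle, 11 mm above the underside. Solid from x = -55 to 5 mm; from there to x = 55 two 7 mm arms with a 16 mm gap between, open above and at the end: a leg lowered into the gap pulls them towards -x. They start flat, one to a lane, solid end to the mouth.
- tongs2: Wooden toast tongs, 110 (x) x 30 (y) x 22 mm, 60 g; may be absent. Origin: the middle, 11 mm above the underside. Solid from x = -55 to 5 mm; from there to x = 55 two 7 mm arms with a 16 mm gap between, open above and at the end: a leg lowered into the gap pulls them towards -x. They start flat, one to a lane, solid end to the mouth.
- dish: Small white bowl in the tray, 68 mm across, 28 mm high; leave it alone.
- jar: Amber jar, 72 mm across, 110 mm high; leave it alone.
- mug: White mug, 80 mm across, 90 mm high; leave it alone.
- cup: Steel cup, 70 mm across, 70 mm high; leave it alone.
- pick_leg (a point): Tip of the pick's steel leg (x = 76, z = -95 mm from the pick's origin).
Mind the look-alikes: they are no part of the job. What is shaped like the tongs0 but orange or purple is not meant.

How it is judged:
By the outcome, as a careful person would: the job done as asked, in the order asked, and still so for the second after the job is handed in, with the robot touching nothing.
Of tongs0, tongs1, tongs2 only 2 to 3 are there at a start; the rules pass over those that are not, and their reading is None.
At some moment in a run one of tongs0, tongs1, tongs2 may be knocked a few centimetres aside while the robot is not near it.
It also fails if it takes over 210 s, if anything falls off the work surface, if the arm or the gripper's body presses on something with over 40 N, if the wrist force passes 120 N, or if a joint passes its speed limit or range.

## Working session

There is one attempt and no reset: what is moved stays moved. The work goes in short steps, Python scripts to look and compute and a tool call to move; the robot and the scene stay as the last step left them, time stands still between calls to the robot, and variables do not carry over. Pictures are saved under pics/ and viewed, at most 14 in all, crops included, and the job is handed in when it is done.

Besides the shell and the picture viewer there is one more tool, called after "Request:" as name([rows], argument=value, ...), one row to a line, values as JSON. arm_command: Moves the arm, as the interface text tells. Its arguments: {"type":"object","properties":{"rows":{"type":"array"},"force":{"type":"number"}},"required":["rows"]}

```bash
mkdir -p pics; cat > h.py <<'E'
import numpy as np, cv2
from workcell import bot
from scipy.spatial.transform import Rotation as R
P={}
def cam(n):
    if n not in P:
        p=bot.camera_params(n);K=np.array([[p['fx'],0,p['cx']],[0,p['fy'],p['cy']],[0,0,1.]])
        P[n]=(K,np.array(p['rvec'],float).ravel(),np.array(p['tvec'],float).ravel())
    return P[n]
def ray(n,uv,z):
    K,r,t=cam(n);M=cv2.Rodrigues(r)[0];c=-M.T@t
    uv=np.atleast_2d(np.array(uv,float))
    d=(M.T@np.linalg.inv(K)@np.c_[uv,np.ones(len(uv))].T).T
    return c+d*((z-c[2])/d[:,2])[:,None]
def proj(n,X):
    K,r,t=cam(n);return cv2.projectPoints(np.atleast_2d(np.array(X,float)),r,t,K,None)[0].reshape(-1,2)
E
python3 - <<'E'
from h import *
for n in('scene','top'):
    im=bot.camera(n);cv2.imwrite(f'pics/{n}0.png',im)
    K,r,t=cam(n);print(n,K[0,0],-cv2.Rodrigues(r)[0].T@t)
s=bot.read_state();print(s)
E
```

```text
scene 398.14884803986695 [ 1.0824199  -0.45055426  0.82916782]
top 474.1418120568514 [0.30488214 0.03740687 1.34145328]
{'time_s': 0.1, 'qpos': array([ 1.11349431e+00,  4.94116626e-01,  1.34602587e+00,  6.00822487e-06,
        1.30248927e+00, -9.55207106e-02]), 'qvel': array([-3.61982314e-05, -2.11429542e-03, -4.46921200e-04, -4.16994042e-04,
        4.10989261e-04,  8.10738084e-05]), 'joint_torque': array([ 2.45167634e-03, -8.80239201e+01, -3.82548451e+01,  7.09574623e-02,
        4.81785997e-02,  9.48432739e-05]), 'eef_pos': array([0.22108576, 0.58426635, 0.2244153 ]), 'eef_rot': array([-1.44576031e-04,  1.79906528e-01,  9.83683573e-01, -4.99044919e-04]), 'wrist_force': array([-0.02157204,  0.47909253,  1.12024216]), 'ft_torque': array([-0.03360324, -0.02573476, -0.01812573]), 'grip_force': 0.0, 'finger_gap': 0.0917400874606261}
```

View pics/scene0.png

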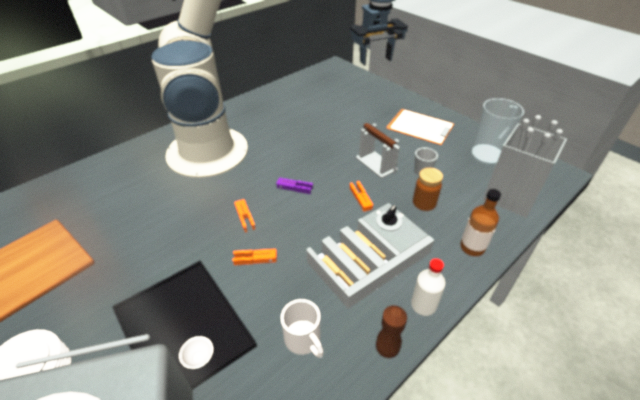

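View pics/top0.png

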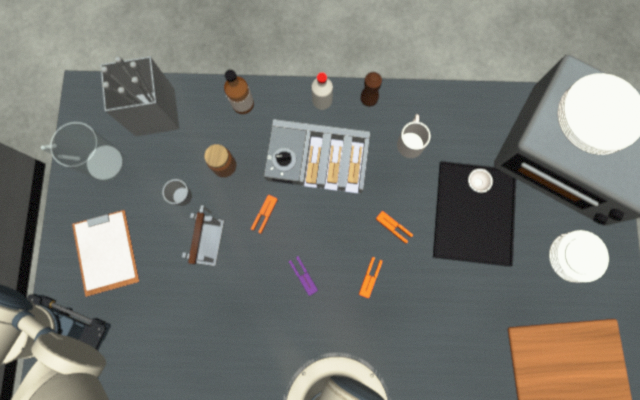

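The scene view shows the dryer near (370,250), the pick on its stand near (378,145) and the tray near (185,320). The top view shows the dryer at (318,157) with three pale tongs at (313,163), (332,163) and (355,163), the stand at (205,238) and the tray at (475,215).

Look-alikes for the tongs: orange at (264,213), (395,227) and (371,278), and purple at (303,277). None of these are wanted. The wooden ones in the lanes are. I'll check with a close crop.

```bash
python3 - <<'E'
from h import *
im=cv2.imread('pics/top0.png')
a=cv2.resize(im[112:202,255:380],None,fx=6,fy=6,interpolation=cv2.INTER_CUBIC)[:540]
cv2.imwrite('pics/c1.png',a)
b=cv2.resize(im[195:275,170:240],None,fx=7,fy=7,interpolation=cv2.INTER_CUBIC)
c=cv2.imread('pics/scene0.png')[105:185,345:400]
c=cv2.resize(c,None,fx=5.6,fy=7)[:560,:308]
cv2.imwrite('pics/c2.png',np.hstack([b,c]))
E
```

```text
(no output)
```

View pics/c1.png

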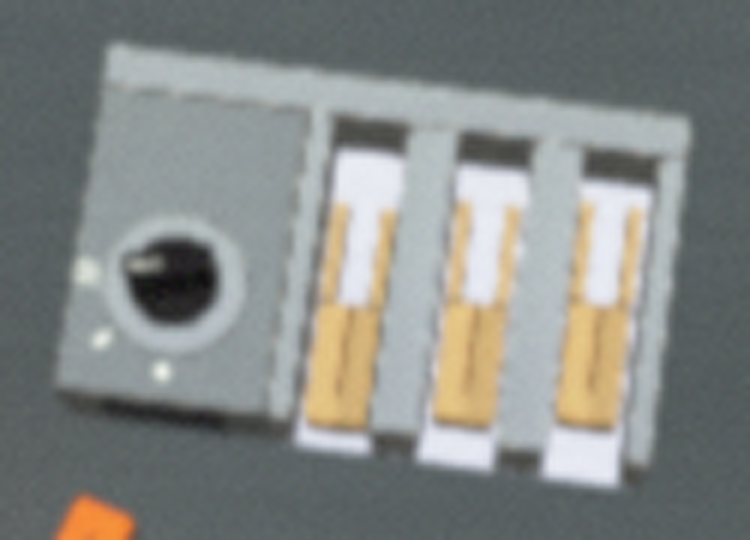

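View pics/c2.png

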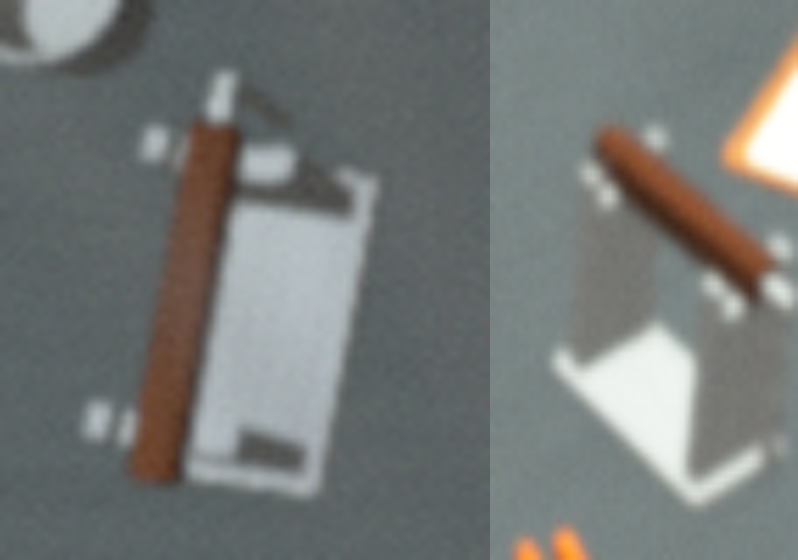

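```bash
cat > meas.py <<'E'
from h import *
im=cv2.imread('pics/top0.png')
c=np.array([(297,445),(372,455),(417,462),(493,472),(542,480),(620,488)],float)/6+[255,112]-.5/6
W=ray('top',c,.001)[:,:2]
L=np.array([(-75,78),(-75,42),(-75,18),(-75,-18),(-75,-42),(-75,-78)])/1e3
c2=np.array([(60,387),(655,462),(690,122)],float)/6+[255,112]
W2=ray('top',c2,.055)[:,:2];L2=np.array([(-75,190),(-75,-84),(75,-84)])/1e3
def fit(L,W):
    lm,wm=L.mean(0),W.mean(0);U,S,V=np.linalg.svd((L-lm).T@(W-wm));Rm=(U@V).T
    return Rm,wm-Rm@lm
Wa=np.r_[W,W2];La=np.r_[L,L2]
Rm,t=fit(La,Wa);yaw=np.arctan2(Rm[1,0],Rm[0,0])
print('dryer',t,yaw,'res mm',np.round(1e3*(Wa-(La@Rm.T+t)),1).tolist())
print('dial from xy', ray('top',np.array([(172,278)])/6+[255,112],.09))
hsv=cv2.cvtColor(im,cv2.COLOR_BGR2HSV)
def comps(m,amin):
    n,l,s,_=cv2.connectedComponentsWithStats(m.astype(np.uint8))
    return [np.argwhere(l==i)[:,::-1] for i in range(1,n) if s[i,4]>=amin]
m=(hsv[...,0]>=12)&(hsv[...,0]<=24)&(hsv[...,1]>80)&(hsv[...,2]>120)
m[:110]=0;m[200:]=0;m[:,:290]=0;m[:,375:]=0
for p in comps(m,40):
    w=ray('top',p,.022)[:,:2]; l=(w-t)@Rm*1e3
    print('tongs',len(p),l.min(0).round(),l.max(0).round(),l.mean(0).round(1))
h=im[195:275,170:240].astype(int)
m=np.zeros(im.shape[:2],bool);m[195:275,170:240]=(h[...,2]-h[...,0]>40)
p=max(comps(m,40),key=len);w=ray('top',p,.122)[:,:2].astype(np.float32)
r=cv2.minAreaRect(w*1000);print('handle',r);
d=np.linalg.svd(w-w.mean(0))[2][0];d*=np.sign(d[0]);q=(w-w.mean(0))@d;print(d,np.arctan2(d[1],d[0]),w.mean(0),q.min(),q.max())
f=np.array([(315,492),(378,178),(190,478)],float)/7+[170,195];print('foot',ray('top',f,.006))
# scene view handle
s=cv2.imread('pics/scene0.png');h=s[115:155,355:405].astype(int);m=np.zeros(s.shape[:2],bool);m[115:155,355:405]=(h[...,2]-h[...,0]>30)
p=max(comps(m,30),key=len);w=ray('scene',p,.115)[:,:2];print('scene handle',w.mean(0),np.linalg.svd(w-w.mean(0))[2][0])
# tray
m=(hsv[...,2]<35);m[:150]=0;m[280:]=0;m[:,:420]=0;m[:,525:]=0
p=max(comps(m,500),key=len);w=ray('top',p,.01)[:,:2].astype(np.float32)*1000;print('tray',cv2.minAreaRect(w))
E
python3 meas.py
```

```text
dryer [0.67320797 0.01861172] -0.09645485758851591 res mm [[-0.9, 1.9], [-1.5, 1.4], [-2.1, 3.5], [-2.6, 2.6], [-3.6, 2.8], [-3.2, 1.1], [0.8, -1.5], [-1.5, -5.7], [14.5, -6.3]]
dial from xy [[0.66150848 0.16020965 0.09      ]]
tongs 235 [-68.  48.] [37. 77.] [-29.9  62.8]
tongs 197 [-53. -69.] [ 27. -42.] [-20.8 -55.1]
tongs 181 [-60. -10.] [ 5. 16.] [-29.9   2.9]
handle ((435.4312744140625, 375.3524169921875), (15.43468952178955, 128.1127166748047), 84.15689849853516)
[ 0.99451774 -0.10456818] -0.10475969 [0.43319696 0.37532344] -0.061851498 0.066268645
foot [[0.37131947 0.347086   0.006     ]
 [0.49829807 0.33031146 0.006     ]
 [0.37563643 0.39729209 0.006     ]]
scene handle [0.43486402 0.37589017] [ 0.99071054 -0.13598758]Traceback (most recent call last):
  File "meas.py", line 35, in <module>
    p=max(comps(m,500),key=len);w=ray('top',p,.01)[:,:2].astype(np.float32)*1000;print('tray',cv2.minAreaRect(w))
ValueError: max() iterable argument is empty
```

```bash
cat >> h.py <<'E'
def plan(pos,yaw,rows_mm=35):
    """tool shift (cm) and az (rad) from measured pose to TCP pos with tool y at yaw (mod pi), pointing down"""
    s=bot.read_state();q=s['eef_rot'];M=R.from_quat([q[1],q[2],q[3],q[0]]).as_matrix()
    d=np.array(pos)-s['eef_pos'];ts=M.T@d*100
    cy=np.arctan2(M[1,1],M[0,1]);dy=(yaw-cy+np.pi/2)%np.pi-np.pi/2
    tilt=np.arccos(-M[2,2])
    print('tool shift cm',ts.round(2),'az',round(-dy,3),'cy',round(cy,3),'tilt',round(tilt,4),'pos',s['eef_pos'].round(4),'t',s['time_s'],'q6',s['qpos'][5].round(2))
E
python3 - <<'E'
exec(open('meas.py').read().split("# tray")[0].replace('print(','(lambda *a:0)('))
Wa=Wa[:7];La=La[:7];Rm,t=fit(La,Wa);yaw=np.arctan2(Rm[1,0],Rm[0,0])
print('dryer',t,yaw,np.round(1e3*(Wa-(La@Rm.T+t)),1).tolist())
for n,x in (('top',[(350,305),(470,303),(595,308)]),):
    w=ray('top',np.array(x)/6+[255,112],.022)[:,:2];print('arm roots local',((w-t)@Rm*1e3).round(1).tolist())
for n,b in (('top',(145,175,270,300)),('scene',(200,232,375,405))):
    i=cv2.imread(f'pics/{n}0.png');v=i.max(2);m=np.zeros(v.shape,bool);y0,y1,x0,x1=b;m[y0:y1,x0:x1]=v[y0:y1,x0:x1]<70
    p=max(comps(m,10),key=len);r=cv2.minEnclosingCircle(p.astype(np.int32));print(n,'black',len(p),p.mean(0),p.min(0),p.max(0),r)
    for z in(.07,.08,.09): print(z,ray(n,[p.mean(0),r[0]],z)[:,:2].tolist())
print('proj dial guess scene',proj('scene',[[*(Rm@[0,.14]+t),.08]]),proj('top',[[*(Rm@[0,.14]+t),.08]]), Rm@[0,.14]+t)
v=im.max(2);print(v[215,475],v[300,475])
m=(v<50);m[:150]=0;m[280:]=0;m[:,:420]=0;m[:,525:]=0
p=max(comps(m,300),key=len);w=ray('top',p,.01)[:,:2].astype(np.float32)*1000;print('tray',cv2.minAreaRect(w))
E
```

```text
dryer [0.67072104 0.01904051] -0.11439107526217922 [[0.1, 0.3], [0.1, -0.2], [-0.0, 1.8], [0.1, 0.8], [-0.5, 1.0], [0.6, -0.9], [-0.2, -2.9]]
arm roots local [[-8.1, 61.4], [0.9, 4.5], [6.8, -55.2]]
top black 128 [284.015625 158.53125 ] [277 152] [290 164] ((283.5909118652344, 158.18182373046875), 6.837191581726074)
0.07 [[0.6666630913720901, 0.16117967389790783], [0.6676385113810255, 0.16240077311128023]]
0.08 [[0.6638176785226583, 0.16020619886627088], [0.6647854268378995, 0.16141769411514675]]
0.09 [[0.6609722656732264, 0.15923272383463394], [0.6619323422947738, 0.1604346151190133]]
scene black 139 [389.5323741  217.22302158] [383 209] [395 223] ((390.0, 216.0), 8.062357902526855)
0.07 [[0.6667616718498133, 0.16384081136128642], [0.6646793360731746, 0.16814430132812946]]
0.08 [[0.6722368542733775, 0.15574780410204897], [0.6701819476858981, 0.1599946071302773]]
0.09 [[0.6777120366969418, 0.14765479684281152], [0.6756845592986216, 0.15184491293242525]]
proj dial guess scene [[394.41947587 219.75494739]] [[285.11254464 150.56792281]] [0.68670089 0.15812554]
40 98
tray ((539.2642822265625, -382.86138916015625), (221.21148681640625, 279.62274169921875), 84.77684020996094)
```

```bash
python3 - <<'E'
from h import *
plan((.667,.161,.200),-.143)
E
```

```text
tool shift cm [-56.69 -23.8    2.46] az 1.352 cy 1.209 tilt 0.001 pos [0.2211 0.5843 0.2244] t 0.1 q6 -0.1
```

Request:
arm_command([
  {"az":0.135},
  {"az":0.135},
  {"az":0.135},
  {"az":0.135},
  {"az":0.135},
  {"az":0.135},
  {"az":0.135},
  {"az":0.135},
  {"az":0.135},
  {"az":0.135},
])

```text
invalid input at $.rows[0]: expected keys tx, ty, tz, ax, ay, az, gripper
```

```bash
python3 - <<'E'
from h import *
plan((.667,.161,.200),-.143)
E
```

```text
tool shift cm [-56.69 -23.8    2.46] az 1.352 cy 1.209 tilt 0.001 pos [0.2211 0.5843 0.2244] t 0.1 q6 -0.1
```

Request:
arm_command([
  {"tx":0,"ty":0,"tz":0,"ax":0,"ay":0,"az":0.135,"gripper":9},
  {"tx":0,"ty":0,"tz":0,"ax":0,"ay":0,"az":0.135,"gripper":9},
  {"tx":0,"ty":0,"tz":0,"ax":0,"ay":0,"az":0.135,"gripper":9},
  {"tx":0,"ty":0,"tz":0,"ax":0,"ay":0,"az":0.135,"gripper":9},
  {"tx":0,"ty":0,"tz":0,"ax":0,"ay":0,"az":0.135,"gripper":9},
  {"tx":0,"ty":0,"tz":0,"ax":0,"ay":0,"az":0.135,"gripper":9},
  {"tx":0,"ty":0,"tz":0,"ax":0,"ay":0,"az":0.135,"gripper":9},
  {"tx":0,"ty":0,"tz":0,"ax":0,"ay":0,"az":0.135,"gripper":9},
  {"tx":0,"ty":0,"tz":0,"ax":0,"ay":0,"az":0.135,"gripper":9},
  {"tx":0,"ty":0,"tz":0,"ax":0,"ay":0,"az":0.135,"gripper":9},
])

```text
time_s: 1.1
eef_pos: [0.2211, 0.5844, 0.2246]
eef_rot: [0.0, 0.757, 0.653, -0.0]
wrist_force: [-1.2, -0.5, 0.2]
finger_gap: 0.09
grip_force: 0.0
```

```bash
python3 - <<'E'
from h import *
plan((.667,.161,.200),-.143)
E
```

```text
tool shift cm [-35.37  50.29   2.47] az -0.004 cy -0.147 tilt 0.0007 pos [0.2211 0.5844 0.2246] t 1.1 q6 1.26
```

Request:
arm_command([
  {"tx":-2.7,"ty":3.85,"tz":0,"ax":0,"ay":0,"az":0,"gripper":9},
  {"tx":-2.7,"ty":3.85,"tz":0,"ax":0,"ay":0,"az":0,"gripper":9},
  {"tx":-2.7,"ty":3.85,"tz":0,"ax":0,"ay":0,"az":0,"gripper":9},
  {"tx":-2.7,"ty":3.85,"tz":0,"ax":0,"ay":0,"az":0,"gripper":9},
  {"tx":-2.7,"ty":3.85,"tz":0,"ax":0,"ay":0,"az":0,"gripper":9},
  {"tx":-2.7,"ty":3.85,"tz":0,"ax":0,"ay":0,"az":0,"gripper":9},
  {"tx":-2.7,"ty":3.85,"tz":0,"ax":0,"ay":0,"az":0,"gripper":9},
  {"tx":-2.7,"ty":3.85,"tz":0,"ax":0,"ay":0,"az":0,"gripper":9},
  {"tx":-2.7,"ty":3.85,"tz":0,"ax":0,"ay":0,"az":0,"gripper":9},
  {"tx":-2.7,"ty":3.85,"tz":0,"ax":0,"ay":0,"az":0,"gripper":9},
  {"tx":-2.7,"ty":3.85,"tz":0,"ax":0,"ay":0,"az":0,"gripper":9},
  {"tx":-2.7,"ty":3.85,"tz":0,"ax":0,"ay":0,"az":0,"gripper":9},
])

```text
time_s: 2.3
eef_pos: [0.6341, 0.1972, 0.2247]
eef_rot: [-0.0, 0.755, 0.655, -0.0]
wrist_force: [0.8, 0.6, 0.2]
finger_gap: 0.0901
grip_force: 0.0
```

```bash
python3 - <<'E'
from h import *
plan((.667,.161,.086),-.143)
E
```

```text
tool shift cm [-3.12  3.77 13.87] az 0.002 cy -0.141 tilt 0.0005 pos [0.6341 0.1972 0.2247] t 2.3 q6 0.35
```

Request:
arm_command([
  {"tx":-1.56,"ty":1.88,"tz":0,"ax":0,"ay":0,"az":0,"gripper":9},
  {"tx":-1.56,"ty":1.88,"tz":0,"ax":0,"ay":0,"az":0,"gripper":9},
  {"tx":0,"ty":0,"tz":3,"ax":0,"ay":0,"az":0,"gripper":9},
  {"tx":0,"ty":0,"tz":3,"ax":0,"ay":0,"az":0,"gripper":9},
  {"tx":0,"ty":0,"tz":3,"ax":0,"ay":0,"az":0,"gripper":7},
  {"tx":0,"ty":0,"tz":3,"ax":0,"ay":0,"az":0,"gripper":6},
  {"tx":0,"ty":0,"tz":1.8,"ax":0,"ay":0,"az":0,"gripper":6},
  {"tx":0,"ty":0,"tz":0,"ax":0,"ay":0,"az":0,"gripper":6},
], force=12)

```text
time_s: 3.1
eef_pos: [0.664, 0.1623, 0.0839]
eef_rot: [-0.001, 0.755, 0.656, -0.002]
wrist_force: [0.6, -0.6, 0.1]
finger_gap: 0.0615
grip_force: 0.0
```

```bash
python3 - <<'E'
from h import *
plan((.667,.161,.086),-.143)
a=bot.camera('top')[120:200,250:350];b=bot.camera('scene')[170:250,340:440]
cv2.imwrite('pics/d1.png',cv2.resize(np.hstack([a,b]),None,fx=4,fy=4,interpolation=cv2.INTER_CUBIC))
E
```

```text
tool shift cm [-0.09  0.31 -0.21] az 0.002 cy -0.141 tilt 0.0053 pos [0.664  0.1623 0.0839] t 3.1 q6 0.29
```

View pics/d1.png

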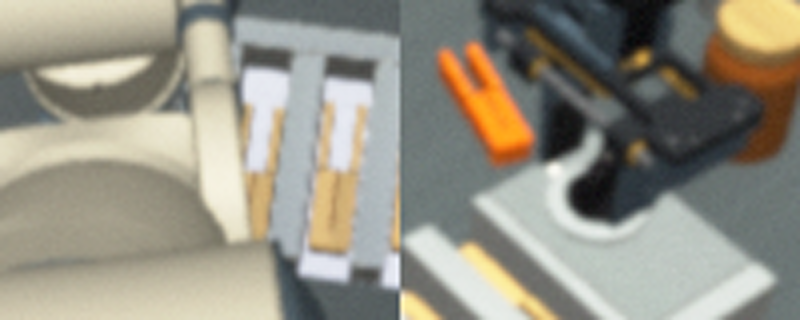

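The crop shows the fingers on both sides of the dial (right half, around (600,180)). I'll close on it.

Request:
arm_command([
  {"tx":0,"ty":0.2,"tz":-0.1,"ax":0,"ay":0,"az":0,"gripper":3},
  {"tx":0,"ty":0,"tz":0,"ax":0,"ay":0,"az":0,"gripper":1},
  {"tx":0,"ty":0,"tz":0,"ax":0,"ay":0,"az":0,"gripper":0.5},
  {"tx":0,"ty":0,"tz":0,"ax":0,"ay":0,"az":0,"gripper":0.5},
  {"tx":0,"ty":0,"tz":0,"ax":0,"ay":0,"az":0,"gripper":0.5},
  {"tx":0,"ty":0,"tz":0,"ax":0,"ay":0,"az":0,"gripper":0.5},
], force=12)

```text
time_s: 3.8
eef_pos: [0.6678, 0.1625, 0.088]
eef_rot: [-0.0, 0.755, 0.656, -0.0]
wrist_force: [-0.3, 1.6, 0.4]
finger_gap: 0.0152
grip_force: 3.3
```

```bash
python3 - <<'E'
from h import *
plan((.667,.161,.086),-.143)
s=bot.read_state();print(s['wrist_force'],s['finger_gap'],s['grip_force'])
E
```

```text
tool shift cm [-0.16 -0.06  0.2 ] az 0.002 cy -0.141 tilt 0.0002 pos [0.6678 0.1625 0.088 ] t 3.8 q6 0.29
[-0.26720208  1.57141405  0.37578877] 0.015182882921360216 3.2867448404431343
```

Request:
arm_command([
  {"tx":0,"ty":0,"tz":0,"ax":0,"ay":0,"az":-0.13,"gripper":0.5},
  {"tx":0,"ty":0,"tz":0,"ax":0,"ay":0,"az":-0.13,"gripper":0.5},
  {"tx":0,"ty":0,"tz":0,"ax":0,"ay":0,"az":-0.13,"gripper":0.5},
  {"tx":0,"ty":0,"tz":0,"ax":0,"ay":0,"az":-0.13,"gripper":0.5},
  {"tx":0,"ty":0,"tz":0,"ax":0,"ay":0,"az":-0.13,"gripper":0.5},
  {"tx":0,"ty":0,"tz":0,"ax":0,"ay":0,"az":-0.13,"gripper":0.5},
  {"tx":0,"ty":0,"tz":0,"ax":0,"ay":0,"az":-0.13,"gripper":0.5},
  {"tx":0,"ty":0,"tz":0,"ax":0,"ay":0,"az":-0.13,"gripper":0.5},
  {"tx":0,"ty":0,"tz":0,"ax":0,"ay":0,"az":-0.13,"gripper":0.5},
  {"tx":0,"ty":0,"tz":0,"ax":0,"ay":0,"az":-0.13,"gripper":0.5},
  {"tx":0,"ty":0,"tz":0,"ax":0,"ay":0,"az":-0.13,"gripper":0.5},
  {"tx":0,"ty":0,"tz":0,"ax":0,"ay":0,"az":-0.13,"gripper":0.5},
])

```text
time_s: 5.0
eef_pos: [0.669, 0.1634, 0.088]
eef_rot: [0.001, 0.073, 0.997, 0.001]
wrist_force: [5.9, 8.4, -4.8]
finger_gap: 0.0141
grip_force: 12.0
```

```bash
python3 - <<'E'
from h import *
plan((.667,.161,.086),1.457)
s=bot.read_state();print(s['wrist_force'],s['ft_torque'],s['finger_gap'],s['grip_force'])
E
```

```text
tool shift cm [ 0.16 -0.27  0.2 ] az -0.033 cy 1.424 tilt 0.0028 pos [0.669  0.1634 0.088 ] t 5.0 q6 -1.27
[ 5.92562895  8.39267999 -4.81245547] [ 1.56005131 -1.20107897 -0.04942477] 0.014073759281045886 11.999588012695312
```

Request:
arm_command([
  {"tx":0,"ty":0,"tz":0,"ax":0,"ay":0,"az":-0.05,"gripper":0.5},
  {"tx":0,"ty":0,"tz":0,"ax":0,"ay":0,"az":-0.02,"gripper":0.5},
  {"tx":0,"ty":0,"tz":0,"ax":0,"ay":0,"az":0,"gripper":0.5},
])

```text
time_s: 5.3
eef_pos: [0.6691, 0.1634, 0.0881]
eef_rot: [0.001, 0.041, 0.999, 0.001]
wrist_force: [6.3, 6.9, -5.0]
finger_gap: 0.0143
grip_force: 12.2
```

```bash
python3 - <<'E'
from h import *
plan((.443,.3746,.200),1.466)
s=bot.read_state();print(s['wrist_force'],s['ft_torque'],s['finger_gap'],s['grip_force'])
E
```

```text
tool shift cm [ 24.22  19.23 -11.21] az 0.024 cy 1.49 tilt 0.003 pos [0.6691 0.1634 0.0881] t 5.3 q6 -1.34
[ 6.34567022  6.8725344  -4.98724059] [ 1.44470756 -1.2241716  -0.45671916] 0.014340668255953867 12.191276550292969
```

Request:
arm_command([
  {"tx":0,"ty":0,"tz":0,"ax":0,"ay":0,"az":0,"gripper":5},
  {"tx":0,"ty":0,"tz":0,"ax":0,"ay":0,"az":0,"gripper":6},
  {"tx":0,"ty":0,"tz":0,"ax":0,"ay":0,"az":0,"gripper":6},
  {"tx":0,"ty":0,"tz":-3.7,"ax":0,"ay":0,"az":0,"gripper":6},
  {"tx":0,"ty":0,"tz":-3.7,"ax":0,"ay":0,"az":0.024,"gripper":6},
  {"tx":0,"ty":0,"tz":-3.8,"ax":0,"ay":0,"az":0,"gripper":6},
  {"tx":3.46,"ty":2.75,"tz":0,"ax":0,"ay":0,"az":0,"gripper":6},
  {"tx":3.46,"ty":2.75,"tz":0,"ax":0,"ay":0,"az":0,"gripper":6},
  {"tx":3.46,"ty":2.75,"tz":0,"ax":0,"ay":0,"az":0,"gripper":6},
  {"tx":3.46,"ty":2.75,"tz":0,"ax":0,"ay":0,"az":0,"gripper":6},
  {"tx":3.46,"ty":2.75,"tz":0,"ax":0,"ay":0,"az":0,"gripper":6},
  {"tx":3.46,"ty":2.75,"tz":0,"ax":0,"ay":0,"az":0,"gripper":6},
])

```text
time_s: 6.5
eef_pos: [0.4775, 0.3492, 0.2001]
eef_rot: [0.0, 0.053, 0.999, 0.0]
wrist_force: [0.3, 0.4, -0.4]
finger_gap: 0.0598
grip_force: 0.0
```

```bash
python3 - <<'E'
from h import *
plan((.443,.3746,.103),1.466)
a=bot.camera('top');b=bot.camera('scene');cv2.imwrite('pics/t2.png',a);cv2.imwrite('pics/s2.png',b)
cv2.imwrite('pics/d2.png',cv2.resize(np.hstack([a[112:202,255:380],b[185:310,300:440][::1][:90]]),None,fx=3,fy=6,interpolation=cv2.INTER_CUBIC) if 0 else np.hstack([cv2.resize(a[112:202,255:380],(500,360),interpolation=cv2.INTER_CUBIC),cv2.resize(b[200:300,370:450],(288,360),interpolation=cv2.INTER_CUBIC)]))
E
```

```text
tool shift cm [3.7  2.16 9.71] az -0.001 cy 1.465 tilt 0.0001 pos [0.4775 0.3492 0.2001] t 6.5 q6 -0.93
```

View pics/d2.png

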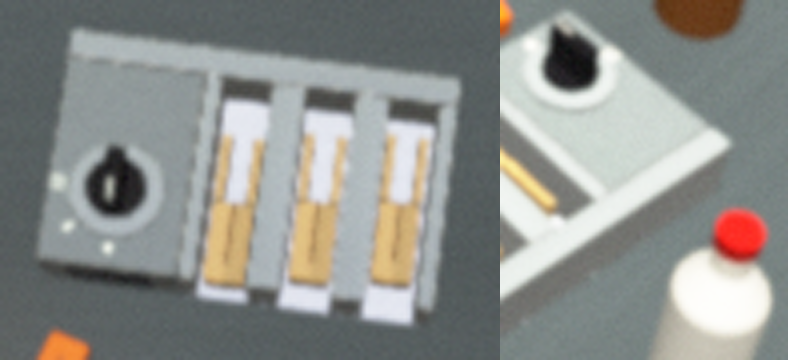

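The dial pointer (110,188 in the crop) points at the round dot, so it's off. Next I'll measure the tongs' axes.

```bash
cat > tm.py <<'E'
from h import *
def wood(im,box=(110,260,280,420)):
    hsv=cv2.cvtColor(im,cv2.COLOR_BGR2HSV);m=np.zeros(im.shape[:2],np.uint8);y0,y1,x0,x1=box
    k=(hsv[...,0]>=13)&(hsv[...,0]<=24)&(hsv[...,1]>60)&(hsv[...,1]<190)&(hsv[...,2]>110);m[y0:y1,x0:x1]=k[y0:y1,x0:x1]
    return m
def tongs(im,box=(110,260,280,420),z=.022,amin=60):
    m=wood(im,box);m=cv2.resize(m,None,fx=1,fy=1);n,l,s,_=cv2.connectedComponentsWithStats(cv2.morphologyEx(m,cv2.MORPH_CLOSE,np.ones((7,7),np.uint8)));out=[]
    for i in range(1,n):
        p=np.argwhere((l==i)&(m>0))[:,::-1]
        if len(p)<amin: continue
        w=ray('top',p,z)[:,:2];d=np.linalg.svd(w-w.mean(0),full_matrices=False)[2][0];d*=np.sign(d[0]);q=(w-w.mean(0))@d;e=(w-w.mean(0))@[-d[1],d[0]]
        r=cv2.minAreaRect((w*1000).astype(np.float32))
        out.append((w.mean(0),np.arctan2(d[1],d[0]),(q.min()+q.max())/2*d+w.mean(0),len(p),p.mean(0),q.max()-q.min(),np.percentile(e,[1,99]),r))
    return out
E
python3 - <<'E'
from tm import *
im=cv2.imread('pics/t2.png')
for o in tongs(im,(130,195,290,372)): print([np.round(np.array(x,float),4).tolist() for x in o[:7]],o[7])
Wm=wood(im,(130,195,290,372))
# wall tops edges: print grey profile along two rows
g=im.max(2).astype(int)
for r in (150,160,170,180): print(r,g[r,303:372].tolist())
E
```

```text
[[0.6539, 0.0838], -0.0958, [0.6648, 0.0828], 273.0, [312.1795, 168.1319], 0.1085, [-0.0151, 0.0141]] ((664.7678833007812, 82.5006332397461), (29.51862335205078, 108.19107818603516), 83.73542022705078)
[[0.6542, 0.0235], -0.0739, [0.6672, 0.0225], 255.0, [333.1804, 168.5686], 0.1075, [-0.0146, 0.0139]] ((666.884033203125, 21.74078369140625), (28.825660705566406, 107.40971374511719), 84.46126556396484)
[[0.6555, -0.0354], -0.1059, [0.6682, -0.0368], 252.0, [353.6865, 168.6111], 0.1075, [-0.0138, 0.0139]] ((668.1648559570312, -36.849525451660156), (28.072158813476562, 107.52091979980469), 83.99463653564453)
150 [153, 180, 187, 184, 166, 127, 163, 206, 209, 196, 221, 236, 240, 237, 225, 217, 207, 180, 179, 185, 187, 187, 189, 191, 192, 178, 158, 189, 217, 211, 200, 232, 240, 240, 235, 221, 219, 212, 195, 187, 190, 186, 188, 187, 190, 195, 193, 189, 189, 214, 225, 231, 239, 237, 237, 221, 192, 210, 221, 203, 158, 179, 190, 189, 172, 117, 98, 93, 95]
160 [175, 184, 170, 129, 127, 180, 206, 202, 192, 227, 236, 236, 228, 210, 213, 200, 155, 175, 187, 187, 191, 191, 194, 191, 178, 161, 192, 
[... 193 characters left out ...]
 95, 94, 93]
170 [179, 164, 125, 154, 201, 221, 223, 223, 211, 181, 201, 207, 209, 204, 179, 167, 176, 183, 185, 187, 189, 187, 179, 172, 183, 200, 221, 225, 222, 213, 186, 200, 210, 208, 211, 204, 190, 185, 185, 185, 188, 188, 190, 188, 182, 178, 210, 222, 226, 224, 211, 185, 198, 208, 208, 203, 183, 163, 152, 178, 184, 171, 135, 102, 97, 95, 93, 92, 92]
180 [138, 138, 185, 214, 221, 225, 224, 220, 210, 208, 207, 203, 189, 155, 174, 185, 184, 185, 185, 185, 187, 174, 168, 197, 205, 216, 219, 219, 221, 215, 208, 208, 206, 206, 191, 173, 182, 182, 182, 187, 186, 185, 189, 181, 179, 207, 219, 221, 224, 221, 213, 204, 206, 206, 205, 186, 149, 160, 177, 181, 168, 121, 93, 94, 92, 92, 91, 89, 90]
```

Request:
arm_command([
  {"tx":1.85,"ty":1.08,"tz":0,"ax":0,"ay":0,"az":0,"gripper":6},
  {"tx":1.85,"ty":1.08,"tz":0,"ax":0,"ay":0,"az":0,"gripper":6},
  {"tx":0,"ty":0,"tz":3,"ax":0,"ay":0,"az":0,"gripper":6},
  {"tx":0,"ty":0,"tz":2.5,"ax":0,"ay":0,"az":0,"gripper":6},
])

```text
time_s: 7.0
eef_pos: [0.4443, 0.374, 0.1446]
eef_rot: [0.001, 0.052, 0.999, 0.0]
wrist_force: [0.4, -0.1, -1.0]
finger_gap: 0.0596
grip_force: 0.0
```

Request:
arm_command([
  {"tx":0,"ty":0,"tz":2.5,"ax":0,"ay":0,"az":0,"gripper":6},
  {"tx":0,"ty":0,"tz":1.7,"ax":0,"ay":0,"az":0,"gripper":6},
  {"tx":0,"ty":0,"tz":0,"ax":0,"ay":0,"az":0,"gripper":6},
  {"tx":0,"ty":0,"tz":0,"ax":0,"ay":0,"az":0,"gripper":3},
  {"tx":0,"ty":0,"tz":0,"ax":0,"ay":0,"az":0,"gripper":1},
  {"tx":0,"ty":0,"tz":0,"ax":0,"ay":0,"az":0,"gripper":1},
  {"tx":0,"ty":0,"tz":0,"ax":0,"ay":0,"az":0,"gripper":1},
  {"tx":0,"ty":0,"tz":0,"ax":0,"ay":0,"az":0,"gripper":1},
  {"tx":0,"ty":0,"tz":0,"ax":0,"ay":0,"az":0,"gripper":1},
], force=40)

```text
time_s: 7.9
eef_pos: [0.4445, 0.3739, 0.1032]
eef_rot: [0.0, 0.053, 0.999, 0.0]
wrist_force: [-0.5, 1.1, 3.7]
finger_gap: 0.0179
grip_force: 40.0
```

```bash
python3 - <<'E'
from h import *
plan((.443,.3746,.103),1.466)
s=bot.read_state();print(s['wrist_force'],s['finger_gap'],s['grip_force'])
E
```

```text
tool shift cm [0.16 0.05 0.02] az -0.001 cy 1.465 tilt 0.0006 pos [0.4445 0.3739 0.1032] t 7.9 q6 -0.87
[-0.47671951  1.10210469  3.68446901] 0.017879231828211516 40.00093638896942
```

Request:
arm_command([
  {"tx":0,"ty":0,"tz":-2,"ax":0,"ay":0,"az":0,"gripper":1},
  {"tx":0,"ty":0,"tz":-3,"ax":0,"ay":0,"az":0,"gripper":1},
  {"tx":0,"ty":0,"tz":-3,"ax":0,"ay":0,"az":0,"gripper":1},
  {"tx":0,"ty":0,"tz":-3,"ax":0,"ay":0,"az":0,"gripper":1},
  {"tx":0,"ty":0,"tz":0,"ax":0,"ay":0,"az":0,"gripper":1},
])

```text
time_s: 8.4
eef_pos: [0.4459, 0.3748, 0.2167]
eef_rot: [0.002, 0.053, 0.999, 0.002]
wrist_force: [1.2, -0.3, -1.6]
finger_gap: 0.018
grip_force: 40.0
```

```bash
python3 - <<'E'
from h import *
# order A first: leg at gap; pick origin = leg - .076*(cos,sin)
u=np.array([.995,-.1])
for n,g in (('A',(.697,.0796)),('B',(.699,.0193)),('C',(.700,-.0398))):
    o=np.array(g)-.076*u-.0*u;print(n,o);plan((*o,.215),1.471)
s=bot.read_state();p=s['eef_pos'];leg=p+[.076*.995,-.076*.1,.008-.095]
print('pred leg tip px',proj('scene',leg),proj('top',leg),proj('scene',leg+[0,0,.08]))
b=bot.camera('scene');a=bot.camera('top')
cv2.imwrite('pics/p1.png',np.hstack([cv2.resize(b[90:160,350:430],(400,350)),cv2.resize(a[170:240,165:245],(400,350))]))
E
```

```text
A [0.62138 0.0872 ]
tool shift cm [-20.49 -26.75   0.16] az -0.006 cy 1.465 tilt 0.006 pos [0.4459 0.3748 0.2167] t 8.4 q6 -0.87
B [0.62338 0.0269 ]
tool shift cm [-21.32 -32.73   0.14] az -0.006 cy 1.465 tilt 0.006 pos [0.4459 0.3748 0.2167] t 8.4 q6 -0.87
C [ 0.62438 -0.0322 ]
tool shift cm [-22.04 -38.59   0.12] az -0.006 cy 1.465 tilt 0.006 pos [0.4459 0.3748 0.2167] t 8.4 q6 -0.87
pred leg tip px [[399.40650084 143.47313547]] [[200.38126536 204.1495923 ]] [[403.09750758 120.25973936]]
```

View pics/p1.png

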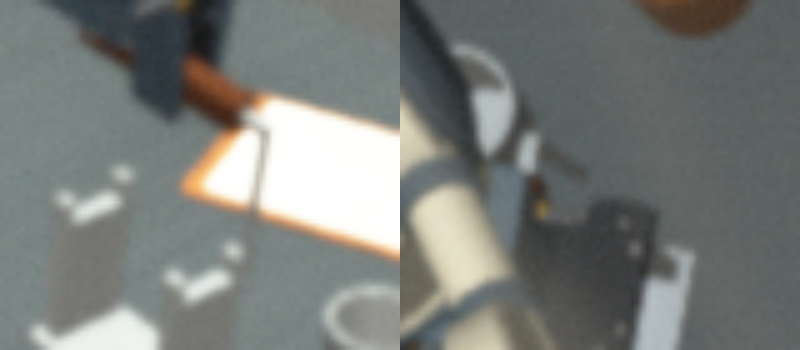

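Request:
arm_command([
  {"tx":-1.56,"ty":-2.34,"tz":0,"ax":0,"ay":0,"az":0,"gripper":1},
  {"tx":-2.5,"ty":-3.4,"tz":0,"ax":0,"ay":0,"az":0,"gripper":1},
  {"tx":-2.5,"ty":-3.4,"tz":0,"ax":0,"ay":0,"az":0,"gripper":1},
  {"tx":-2.5,"ty":-3.4,"tz":0,"ax":0,"ay":0,"az":0,"gripper":1},
  {"tx":-2.5,"ty":-3.4,"tz":0,"ax":0,"ay":0,"az":0,"gripper":1},
  {"tx":-2.5,"ty":-3.4,"tz":0,"ax":0,"ay":0,"az":0,"gripper":1},
  {"tx":-2.5,"ty":-3.0,"tz":0,"ax":0,"ay":0,"az":0,"gripper":1},
  {"tx":-2.3,"ty":-2.6,"tz":0,"ax":0,"ay":0,"az":0,"gripper":1},
  {"tx":-1.6,"ty":-1.8,"tz":0,"ax":0,"ay":0,"az":-0.006,"gripper":1},
  {"tx":0,"ty":0,"tz":2.5,"ax":0,"ay":0,"az":0,"gripper":1},
  {"tx":0,"ty":0,"tz":2.5,"ax":0,"ay":0,"az":0,"gripper":1},
  {"tx":0,"ty":0,"tz":0,"ax":0,"ay":0,"az":0,"gripper":1},
])

```text
time_s: 9.7
eef_pos: [0.6169, 0.0859, 0.1585]
eef_rot: [-0.004, 0.05, 0.999, -0.0]
wrist_force: [-1.2, -0.9, -0.2]
finger_gap: 0.0181
grip_force: 40.0
```

```bash
cat > chk.py <<'E'
from tm import *
import sys
def chk(name,o,box=((230,300,300,400)),tz=.092):
    plan((*o,tz),1.471)
    s=bot.read_state();p=s['eef_pos'];q=s['eef_rot'];M=R.from_quat([q[1],q[2],q[3],q[0]]).as_matrix()
    org=p-M[:,2]*.008;leg=org-M[:,0]*.076+M[:,2]*.095
    print('leg tip',leg.round(4),'px scene',proj('scene',leg).round(1),'wf',s['wrist_force'].round(1))
    b=bot.camera('scene');a=bot.camera('top');cv2.imwrite(f'pics/{name}_t.png',a);cv2.imwrite(f'pics/{name}_s.png',b)
    for t in tongs(a,(120,260,285,400),amin=40): print('tongs',t[2].round(4),round(t[1],3),t[3],round(t[5],3))
    return a,b
E
python3 - <<'E'
from chk import *
a,b=chk('A1',(.6214,.0872))
cv2.imwrite('pics/A1.png',np.hstack([cv2.resize(b[200:300,300:420],(480,400)),cv2.resize(a[112:202,290:370],(320,400))]))
E
```

```text
tool shift cm [-0.48  0.19  6.65] az -0.0 cy 1.471 tilt 0.0077 pos [0.6169 0.0859 0.1585] t 9.7 q6 -1.43
leg tip [0.6919 0.0782 0.0709] px scene [[374.7 239.3]] wf [-1.2 -0.9 -0.2]
tongs [ 0.6682 -0.0367] -0.104 251 0.108
```

View pics/A1.png

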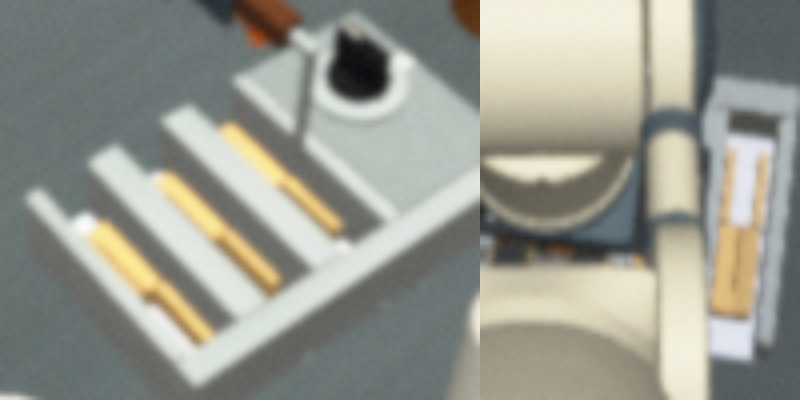

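Request:
arm_command([
  {"tx":-0.48,"ty":0.19,"tz":0,"ax":0,"ay":0,"az":0,"gripper":1},
  {"tx":0,"ty":0,"tz":2,"ax":0,"ay":0,"az":0,"gripper":1},
  {"tx":0,"ty":0,"tz":2,"ax":0,"ay":0,"az":0,"gripper":1},
  {"tx":0,"ty":0,"tz":1.3,"ax":0,"ay":0,"az":0,"gripper":1},
  {"tx":0,"ty":0,"tz":0,"ax":0,"ay":0,"az":0,"gripper":1},
])

```text
time_s: 10.3
eef_pos: [0.6242, 0.0878, 0.109]
eef_rot: [-0.001, 0.05, 0.999, -0.0]
wrist_force: [0.1, 0.6, -1.0]
finger_gap: 0.018
grip_force: 40.0
```

```bash
python3 - <<'E'
from chk import *
a,b=chk('A2',(.6214,.0872),tz=.094)
E
```

```text
tool shift cm [ 0.27 -0.09  1.5 ] az 0.0 cy 1.471 tilt 0.0017 pos [0.6242 0.0878 0.109 ] t 10.3 q6 -1.43
leg tip [0.6997 0.0802 0.0219] px scene [[375.8 253. ]] wf [ 0.1  0.6 -1. ]
tongs [ 0.6682 -0.0367] -0.104 251 0.108
```

Request:
arm_command([
  {"tx":0,"ty":0,"tz":0.7,"ax":0,"ay":0,"az":0,"gripper":1},
  {"tx":0,"ty":0,"tz":0.7,"ax":0,"ay":0,"az":0,"gripper":1},
  {"tx":0,"ty":0,"tz":0,"ax":0,"ay":0,"az":0,"gripper":1},
  {"tx":1,"ty":0,"tz":0,"ax":0,"ay":0,"az":0,"gripper":1},
  {"tx":1,"ty":0,"tz":0,"ax":0,"ay":0,"az":0,"gripper":1},
  {"tx":1,"ty":0,"tz":0,"ax":0,"ay":0,"az":0,"gripper":1},
  {"tx":1,"ty":0,"tz":0,"ax":0,"ay":0,"az":0,"gripper":1},
  {"tx":0,"ty":0,"tz":0,"ax":0,"ay":0,"az":0,"gripper":1},
])

```text
time_s: 11.2
eef_pos: [0.583, 0.0919, 0.0961]
eef_rot: [-0.001, 0.05, 0.999, -0.0]
wrist_force: [-0.7, 0.1, -0.6]
finger_gap: 0.0177
grip_force: 40.0
```

```bash
python3 - <<'E'
from chk import *
a,b=chk('A3',(.6214,.0872),tz=.094)
cv2.imwrite('pics/A3.png',np.hstack([cv2.resize(b[200:300,300:420],(480,400)),cv2.resize(a[112:202,290:370],(320,400))]))
E
```

```text
tool shift cm [-3.86 -0.08  0.2 ] az 0.0 cy 1.471 tilt 0.0011 pos [0.583  0.0919 0.0961] t 11.2 q6 -1.42
leg tip [0.6586 0.0843 0.009 ] px scene [[364.9 246.2]] wf [-0.7  0.1 -0.6]
tongs [ 0.6682 -0.0366] -0.1 251 0.108
```

View pics/A3.png

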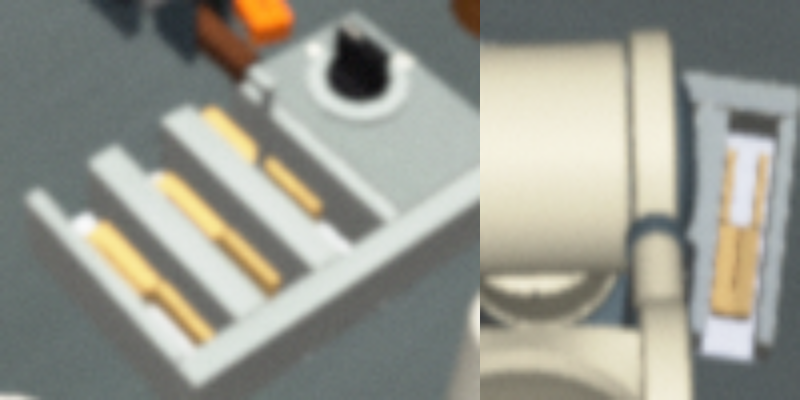

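Tongs A have moved toward the mouth, with the leg in the gap (left half, (265,160)). I'll keep dragging.

Request:
arm_command([
  {"tx":1.3,"ty":0,"tz":0,"ax":0,"ay":0,"az":0,"gripper":1},
  {"tx":1.3,"ty":0,"tz":0,"ax":0,"ay":0,"az":0,"gripper":1},
  {"tx":1.3,"ty":0,"tz":0,"ax":0,"ay":0,"az":0,"gripper":1},
  {"tx":1.3,"ty":0,"tz":0,"ax":0,"ay":0,"az":0,"gripper":1},
  {"tx":1.3,"ty":0,"tz":0,"ax":0,"ay":0,"az":0,"gripper":1},
  {"tx":1.3,"ty":0,"tz":0,"ax":0,"ay":0,"az":0,"gripper":1},
  {"tx":1.3,"ty":0,"tz":0,"ax":0,"ay":0,"az":0,"gripper":1},
  {"tx":1.3,"ty":0,"tz":0,"ax":0,"ay":0,"az":0,"gripper":1},
  {"tx":1.3,"ty":0,"tz":0,"ax":0,"ay":0,"az":0,"gripper":1},
  {"tx":1.3,"ty":0,"tz":0,"ax":0,"ay":0,"az":0,"gripper":1},
  {"tx":0.6,"ty":0,"tz":0,"ax":0,"ay":0,"az":0,"gripper":1},
  {"tx":0,"ty":0,"tz":0,"ax":0,"ay":0,"az":0,"gripper":1},
])

```text
time_s: 12.5
eef_pos: [0.4485, 0.1053, 0.096]
eef_rot: [-0.0, 0.05, 0.999, -0.0]
wrist_force: [0.1, 0.1, -0.0]
finger_gap: 0.0176
grip_force: 40.0
```

```bash
python3 - <<'E'
from chk import *
a,b=chk('A4',(.6234,.0269),tz=.16)
E
```

```text
tool shift cm [-18.18  -6.06  -6.42] az 0.0 cy 1.471 tilt 0.0007 pos [0.4485 0.1053 0.096 ] t 12.5 q6 -1.37
leg tip [0.5241 0.0977 0.0089] px scene [[333.6 216.8]] wf [ 0.1  0.1 -0. ]
tongs [0.6672 0.0225] -0.07 254 0.107
tongs [ 0.6682 -0.0368] -0.106 252 0.108
```

Request:
arm_command([
  {"tx":0,"ty":0,"tz":-2.2,"ax":0,"ay":0,"az":0,"gripper":1},
  {"tx":0,"ty":0,"tz":-2.2,"ax":0,"ay":0,"az":0,"gripper":1},
  {"tx":0,"ty":0,"tz":-2.2,"ax":0,"ay":0,"az":0,"gripper":1},
  {"tx":0,"ty":0,"tz":0,"ax":0,"ay":0,"az":0,"gripper":1},
  {"tx":-3.2,"ty":-1.2,"tz":0,"ax":0,"ay":0,"az":0,"gripper":1},
  {"tx":-3,"ty":-1,"tz":0,"ax":0,"ay":0,"az":0,"gripper":1},
  {"tx":-3,"ty":-1,"tz":0,"ax":0,"ay":0,"az":0,"gripper":1},
  {"tx":-3,"ty":-1,"tz":0,"ax":0,"ay":0,"az":0,"gripper":1},
  {"tx":-3,"ty":-1,"tz":0,"ax":0,"ay":0,"az":0,"gripper":1},
  {"tx":-3,"ty":-0.9,"tz":0,"ax":0,"ay":0,"az":0,"gripper":1},
  {"tx":0,"ty":0,"tz":0,"ax":0,"ay":0,"az":0,"gripper":1},
  {"tx":0,"ty":0,"tz":0,"ax":0,"ay":0,"az":0,"gripper":1},
])

```text
time_s: 13.8
eef_pos: [0.6245, 0.026, 0.1606]
eef_rot: [-0.001, 0.05, 0.999, 0.0]
wrist_force: [0.1, 0.5, -0.0]
finger_gap: 0.0179
grip_force: 40.0
```

```bash
python3 - <<'E'
from chk import *
a,b=chk('B1',(.6234,.0269),tz=.095)
E
```

```text
tool shift cm [0.11 0.08 6.56] az -0.001 cy 1.47 tilt 0.0014 pos [0.6245 0.026  0.1606] t 13.8 q6 -1.52
leg tip [0.7    0.0184 0.0735] px scene [[360.6 253.4]] wf [ 0.1  0.5 -0. ]
```

Good. I'll lower (with a force check) and drag as one sequence.

Request:
arm_command([
  {"tx":0,"ty":0.08,"tz":2,"ax":0,"ay":0,"az":0,"gripper":1},
  {"tx":0,"ty":0,"tz":2,"ax":0,"ay":0,"az":0,"gripper":1},
  {"tx":0,"ty":0,"tz":1.6,"ax":0,"ay":0,"az":0,"gripper":1},
  {"tx":0,"ty":0,"tz":0.8,"ax":0,"ay":0,"az":0,"gripper":1},
  {"tx":0,"ty":0,"tz":0,"ax":0,"ay":0,"az":0,"gripper":1},
  {"tx":0,"ty":0,"tz":0,"ax":0,"ay":0,"az":0,"gripper":1},
])

```text
time_s: 14.5
eef_pos: [0.6247, 0.0273, 0.0985]
eef_rot: [0.0, 0.05, 0.999, 0.0]
wrist_force: [0.4, -0.5, -0.8]
finger_gap: 0.0177
grip_force: 40.0
```

```bash
python3 - <<'E'
from chk import *
a,b=chk('B2',(.6234,.0269),tz=.095)
E
```

```text
tool shift cm [ 0.12 -0.06  0.35] az 0.0 cy 1.471 tilt 0.0005 pos [0.6247 0.0273 0.0985] t 14.5 q6 -1.52
leg tip [0.7003 0.0198 0.0115] px scene [[359.5 268.6]] wf [ 0.4 -0.5 -0.8]
```

Request:
arm_command([
  {"tx":1,"ty":0,"tz":0.2,"ax":0,"ay":0,"az":0,"gripper":1},
  {"tx":1.4,"ty":0,"tz":0,"ax":0,"ay":0,"az":0,"gripper":1},
  {"tx":1.5,"ty":0,"tz":0,"ax":0,"ay":0,"az":0,"gripper":1},
  {"tx":1.5,"ty":0,"tz":0,"ax":0,"ay":0,"az":0,"gripper":1},
  {"tx":1.5,"ty":0,"tz":0,"ax":0,"ay":0,"az":0,"gripper":1},
  {"tx":1.5,"ty":0,"tz":0,"ax":0,"ay":0,"az":0,"gripper":1},
  {"tx":1.5,"ty":0,"tz":0,"ax":0,"ay":0,"az":0,"gripper":1},
  {"tx":1.7,"ty":0,"tz":0,"ax":0,"ay":0,"az":0,"gripper":1},
  {"tx":1.7,"ty":0,"tz":0,"ax":0,"ay":0,"az":0,"gripper":1},
  {"tx":1.7,"ty":0,"tz":0,"ax":0,"ay":0,"az":0,"gripper":1},
  {"tx":1.7,"ty":0,"tz":0,"ax":0,"ay":0,"az":0,"gripper":1},
  {"tx":0.9,"ty":0,"tz":0,"ax":0,"ay":0,"az":0,"gripper":1},
])

```text
time_s: 15.8
eef_pos: [0.4476, 0.0449, 0.0962]
eef_rot: [-0.0, 0.05, 0.999, 0.0]
wrist_force: [0.4, -0.1, -1.2]
finger_gap: 0.0177
grip_force: 40.0
```

```bash
python3 - <<'E'
from chk import *
a,b=chk('B3',(.6244,-.0322),tz=.16)
cv2.imwrite('pics/B3.png',np.hstack([cv2.resize(b[170:300,240:420],(520,400)),cv2.resize(a[112:232,290:370],(270,400))]))
E
```

```text
tool shift cm [-18.36  -5.91  -6.38] az 0.0 cy 1.471 tilt 0.0003 pos [0.4476 0.0449 0.0962] t 15.8 q6 -1.5
leg tip [0.5232 0.0373 0.0092] px scene [[317.6 227.2]] wf [ 0.4 -0.1 -1.2]
tongs [ 0.6682 -0.0366] -0.101 252 0.108
```

View pics/B3.png

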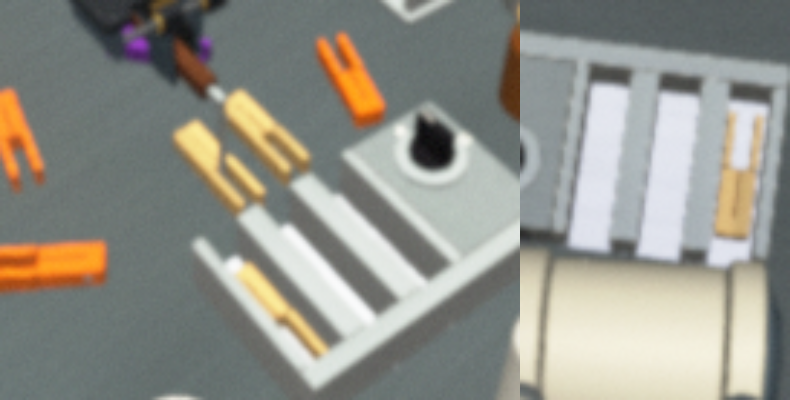

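Two pairs are out (left half, (265,130) and (220,165)). Now the third.

Request:
arm_command([
  {"tx":0,"ty":0,"tz":-2.2,"ax":0,"ay":0,"az":0,"gripper":1},
  {"tx":0,"ty":0,"tz":-2.2,"ax":0,"ay":0,"az":0,"gripper":1},
  {"tx":0,"ty":0,"tz":-2.2,"ax":0,"ay":0,"az":0,"gripper":1},
  {"tx":0,"ty":0,"tz":0,"ax":0,"ay":0,"az":0,"gripper":1},
  {"tx":-3.2,"ty":-1,"tz":0,"ax":0,"ay":0,"az":0,"gripper":1},
  {"tx":-3,"ty":-1,"tz":0,"ax":0,"ay":0,"az":0,"gripper":1},
  {"tx":-3,"ty":-1,"tz":0,"ax":0,"ay":0,"az":0,"gripper":1},
  {"tx":-3,"ty":-1,"tz":0,"ax":0,"ay":0,"az":0,"gripper":1},
  {"tx":-3,"ty":-1,"tz":0,"ax":0,"ay":0,"az":0,"gripper":1},
  {"tx":-3,"ty":-0.9,"tz":0,"ax":0,"ay":0,"az":0,"gripper":1},
  {"tx":0,"ty":0,"tz":0,"ax":0,"ay":0,"az":0,"gripper":1},
  {"tx":0,"ty":0,"tz":0,"ax":0,"ay":0,"az":0,"gripper":1},
])

```text
time_s: 17.1
eef_pos: [0.6248, -0.0324, 0.1607]
eef_rot: [-0.001, 0.05, 0.999, 0.0]
wrist_force: [-0.3, 0.1, -0.8]
finger_gap: 0.0177
grip_force: 40.0
```

```bash
python3 - <<'E'
from chk import *
a,b=chk('C1',(.6244,-.0322),tz=.096)
E
```

```text
tool shift cm [0.03 0.01 6.47] az -0.0 cy 1.471 tilt 0.0011 pos [ 0.6248 -0.0324  0.1607] t 17.1 q6 -1.62
leg tip [ 0.7003 -0.04    0.0736] px scene [[343.3 266.8]] wf [-0.3  0.1 -0.8]
tongs [0.5369 0.1025] 0.253 101 0.063
```

Request:
arm_command([
  {"tx":0,"ty":0,"tz":2,"ax":0,"ay":0,"az":0,"gripper":1},
  {"tx":0,"ty":0,"tz":2,"ax":0,"ay":0,"az":0,"gripper":1},
  {"tx":0,"ty":0,"tz":1.6,"ax":0,"ay":0,"az":0,"gripper":1},
  {"tx":0,"ty":0,"tz":0.8,"ax":0,"ay":0,"az":0,"gripper":1},
  {"tx":0,"ty":0,"tz":0,"ax":0,"ay":0,"az":0,"gripper":1},
  {"tx":0,"ty":0,"tz":0,"ax":0,"ay":0,"az":0,"gripper":1},
])

```text
time_s: 17.8
eef_pos: [0.6248, -0.032, 0.0986]
eef_rot: [0.0, 0.05, 0.999, -0.0]
wrist_force: [0.3, -0.2, -0.5]
finger_gap: 0.0179
grip_force: 40.0
```

```bash
python3 - <<'E'
from chk import *
a,b=chk('C2',(.6244,-.0322),tz=.095)
E
```

```text
tool shift cm [ 0.04 -0.02  0.36] az 0.0 cy 1.471 tilt 0.0006 pos [ 0.6248 -0.032   0.0986] t 17.8 q6 -1.62
leg tip [ 0.7004 -0.0396  0.0116] px scene [[342.7 282.1]] wf [ 0.3 -0.2 -0.5]
```

Request:
arm_command([
  {"tx":1,"ty":0,"tz":0.2,"ax":0,"ay":0,"az":0,"gripper":1},
  {"tx":1.4,"ty":0,"tz":0,"ax":0,"ay":0,"az":0,"gripper":1},
  {"tx":1.5,"ty":0,"tz":0,"ax":0,"ay":0,"az":0,"gripper":1},
  {"tx":1.5,"ty":0,"tz":0,"ax":0,"ay":0,"az":0,"gripper":1},
  {"tx":1.5,"ty":0,"tz":0,"ax":0,"ay":0,"az":0,"gripper":1},
  {"tx":1.5,"ty":0,"tz":0,"ax":0,"ay":0,"az":0,"gripper":1},
  {"tx":1.5,"ty":0,"tz":0,"ax":0,"ay":0,"az":0,"gripper":1},
  {"tx":1.7,"ty":0,"tz":0,"ax":0,"ay":0,"az":0,"gripper":1},
  {"tx":1.7,"ty":0,"tz":0,"ax":0,"ay":0,"az":0,"gripper":1},
  {"tx":1.7,"ty":0,"tz":0,"ax":0,"ay":0,"az":0,"gripper":1},
  {"tx":1.7,"ty":0,"tz":0,"ax":0,"ay":0,"az":0,"gripper":1},
  {"tx":0.9,"ty":0,"tz":0,"ax":0,"ay":0,"az":0,"gripper":1},
])

```text
time_s: 19.1
eef_pos: [0.4477, -0.0143, 0.0962]
eef_rot: [-0.0, 0.05, 0.999, 0.0]
wrist_force: [0.4, 0.0, -0.7]
finger_gap: 0.0178
grip_force: 40.0
```

Request:
arm_command([
  {"tx":0,"ty":0,"tz":0,"ax":0,"ay":0,"az":0,"gripper":1},
  {"tx":0,"ty":0,"tz":-3,"ax":0,"ay":0,"az":0,"gripper":1},
  {"tx":0,"ty":0,"tz":-3,"ax":0,"ay":0,"az":0,"gripper":1},
  {"tx":0,"ty":0,"tz":-3,"ax":0,"ay":0,"az":0,"gripper":1},
  {"tx":0,"ty":0,"tz":-3,"ax":0,"ay":0,"az":0,"gripper":1},
  {"tx":0,"ty":0,"tz":0,"ax":0,"ay":0,"az":0,"gripper":1},
])

```text
time_s: 19.7
eef_pos: [0.4521, -0.015, 0.2194]
eef_rot: [0.003, 0.05, 0.999, -0.0]
wrist_force: [1.0, -0.2, -3.4]
finger_gap: 0.0177
grip_force: 40.0
```

```bash
python3 - <<'E'
from chk import *
a,b=chk('C3',(.4445,.3739),tz=.2167)
cv2.imwrite('pics/C3.png',np.hstack([cv2.resize(b[170:300,220:400],(520,400)),cv2.resize(a[112:232,290:370],(270,400))]))
E
```

```text
tool shift cm [ 4.63 38.62  0.23] az 0.0 cy 1.471 tilt 0.0068 pos [ 0.4521 -0.015   0.2194] t 19.7 q6 -1.64
leg tip [ 0.5283 -0.0227  0.133 ] px scene [[300.2 207. ]] wf [ 1.  -0.2 -3.4]
tongs [0.5131 0.103 ] 0.015 281 0.111
```

View pics/C3.png

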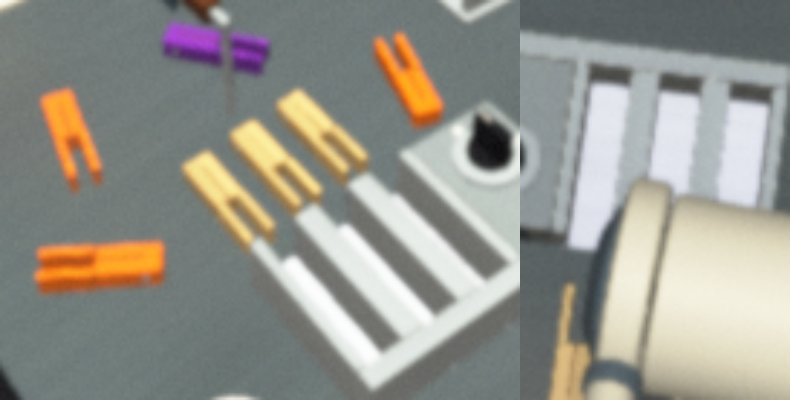

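All three pairs are out on the counter. Now I'll return the pick.

Request:
arm_command([
  {"tx":0.3,"ty":2.6,"tz":0,"ax":0,"ay":0,"az":0.006,"gripper":1},
  {"tx":0.4,"ty":4,"tz":0,"ax":0,"ay":0,"az":0,"gripper":1},
  {"tx":0.4,"ty":4,"tz":0,"ax":0,"ay":0,"az":0,"gripper":1},
  {"tx":0.4,"ty":4,"tz":0,"ax":0,"ay":0,"az":0,"gripper":1},
  {"tx":0.4,"ty":4,"tz":0,"ax":0,"ay":0,"az":0,"gripper":1},
  {"tx":0.4,"ty":4,"tz":0,"ax":0,"ay":0,"az":0,"gripper":1},
  {"tx":0.4,"ty":4,"tz":0,"ax":0,"ay":0,"az":0,"gripper":1},
  {"tx":0.4,"ty":4,"tz":0,"ax":0,"ay":0,"az":0,"gripper":1},
  {"tx":0.4,"ty":4,"tz":0,"ax":0,"ay":0,"az":0,"gripper":1},
  {"tx":0.4,"ty":3,"tz":0,"ax":0,"ay":0,"az":0,"gripper":1},
  {"tx":0,"ty":0,"tz":0,"ax":0,"ay":0,"az":0,"gripper":1},
  {"tx":0,"ty":0,"tz":0,"ax":0,"ay":0,"az":0,"gripper":1},
])

```text
time_s: 21.0
eef_pos: [0.4497, 0.3635, 0.2143]
eef_rot: [-0.001, 0.052, 0.999, -0.001]
wrist_force: [-0.1, -0.4, -2.1]
finger_gap: 0.0177
grip_force: 40.0
```

```bash
python3 - <<'E'
from chk import *
a,b=chk('P3',(.4445,.3739),tz=.1037)
plan((.4445,.3739,.1037),1.465)
for n,im in(('t2',cv2.imread('pics/t2.png')),):pass
for t in tongs(a,(190,260,250,420),amin=60): print(t[4].round(1),t[7])
E
```

```text
tool shift cm [ 0.61  1.   11.06] az -0.005 cy 1.466 tilt 0.0024 pos [0.4497 0.3635 0.2143] t 21.0 q6 -0.89
leg tip [0.5251 0.3554 0.1272] px scene [[397.7 146.3]] wf [-0.1 -0.4 -2.1]
tongs [0.5125 0.0976] -0.098 371 0.111
tongs [0.5109 0.038 ] -0.103 363 0.112
tongs [ 0.5115 -0.0211] -0.104 371 0.113
tool shift cm [ 0.66  1.09 11.13] az -0.0 cy 1.465 tilt 0.0017 pos [0.4501 0.3625 0.215 ] t 21.1 q6 -0.89
[305.4 219.3] ((512.5180053710938, 97.60363006591797), (32.681785583496094, 111.19215393066406), 84.40143585205078)
[326.6 220.2] ((510.8919677734375, 37.87340545654297), (32.31911087036133, 111.62158966064453), 84.01911163330078)
[347.6 220.5] ((511.52197265625, -21.06760025024414), (32.250247955322266, 112.73979187011719), 84.00601196289062)
```

Request:
arm_command([
  {"tx":0.6,"ty":1.1,"tz":0,"ax":0,"ay":0,"az":0,"gripper":1},
  {"tx":0,"ty":0,"tz":2.5,"ax":0,"ay":0,"az":0,"gripper":1},
  {"tx":0,"ty":0,"tz":2.5,"ax":0,"ay":0,"az":0,"gripper":1},
  {"tx":0,"ty":0,"tz":2,"ax":0,"ay":0,"az":0,"gripper":1},
  {"tx":0,"ty":0,"tz":0,"ax":0,"ay":0,"az":0,"gripper":1},
  {"tx":0,"ty":0,"tz":0,"ax":0,"ay":0,"az":0,"gripper":1},
])

```text
time_s: 21.7
eef_pos: [0.4455, 0.3749, 0.1463]
eef_rot: [-0.0, 0.053, 0.999, -0.0]
wrist_force: [0.0, 0.5, -1.3]
finger_gap: 0.0182
grip_force: 40.0
```

```bash
python3 - <<'E'
from h import *
plan((.4445,.3739,.1037),1.465)
E
```

```text
tool shift cm [ 0.09 -0.11  4.26] az -0.001 cy 1.464 tilt 0.0003 pos [0.4455 0.3749 0.1463] t 21.7 q6 -0.87
```

Request:
arm_command([
  {"tx":0.1,"ty":-0.1,"tz":1.5,"ax":0,"ay":0,"az":0,"gripper":1},
  {"tx":0,"ty":0,"tz":1.5,"ax":0,"ay":0,"az":0,"gripper":1},
  {"tx":0,"ty":0,"tz":1.0,"ax":0,"ay":0,"az":0,"gripper":1},
  {"tx":0,"ty":0,"tz":0.2,"ax":0,"ay":0,"az":0,"gripper":1},
  {"tx":0,"ty":0,"tz":0,"ax":0,"ay":0,"az":0,"gripper":1},
  {"tx":0,"ty":0,"tz":0,"ax":0,"ay":0,"az":0,"gripper":1},
])

```text
time_s: 22.3
eef_pos: [0.4448, 0.3744, 0.1047]
eef_rot: [0.0, 0.053, 0.999, 0.0]
wrist_force: [0.3, 0.7, -0.8]
finger_gap: 0.018
grip_force: 40.0
```

```bash
python3 - <<'E'
from h import *
plan((.4445,.3739,.1034),1.465);print(bot.read_state()['wrist_force'])
E
```

```text
tool shift cm [ 0.02 -0.05  0.13] az -0.0 cy 1.465 tilt 0.0011 pos [0.4448 0.3744 0.1047] t 22.3 q6 -0.87
[ 0.34760004  0.68248751 -0.80875176]
```

Request:
arm_command([
  {"tx":0,"ty":0,"tz":0.13,"ax":0,"ay":0,"az":0,"gripper":1},
  {"tx":0,"ty":0,"tz":0,"ax":0,"ay":0,"az":0,"gripper":1},
  {"tx":0,"ty":0,"tz":0,"ax":0,"ay":0,"az":0,"gripper":2.5},
  {"tx":0,"ty":0,"tz":0,"ax":0,"ay":0,"az":0,"gripper":5},
  {"tx":0,"ty":0,"tz":0,"ax":0,"ay":0,"az":0,"gripper":5},
  {"tx":0,"ty":0,"tz":0,"ax":0,"ay":0,"az":0,"gripper":5},
  {"tx":0,"ty":0,"tz":-2.5,"ax":0,"ay":0,"az":0,"gripper":5},
  {"tx":0,"ty":0,"tz":-3,"ax":0,"ay":0,"az":0,"gripper":5},
  {"tx":0,"ty":0,"tz":-3,"ax":0,"ay":0,"az":0,"gripper":5},
  {"tx":0,"ty":0,"tz":0,"ax":0,"ay":0,"az":0,"gripper":5},
])

```text
time_s: 23.3
eef_pos: [0.446, 0.3752, 0.1913]
eef_rot: [0.002, 0.053, 0.999, 0.002]
wrist_force: [0.2, 0.5, -0.6]
finger_gap: 0.0501
grip_force: 0.0
```

```bash
python3 - <<'E'
from h import *
plan((.512,.0976,.15),1.471)
E
```

```text
tool shift cm [ -9.47 -26.93   4.07] az -0.006 cy 1.465 tilt 0.006 pos [0.446  0.3752 0.1913] t 23.3 q6 -0.87
```

```bash
cat >> tm.py <<'E'
def see(z=.022,amin=150,box=(110,300,240,430)):
    a=bot.camera('top')
    for t in tongs(a,box,z,amin): print('  tongs c',t[2].round(4),'yaw',round(t[1],3),'n',t[3],'px',t[4].round(0),'len',round(t[5],3))
    return a
def grasp_plan(c,yaw,z=.15):
    g=np.array(c)-.015*np.array([np.cos(yaw),np.sin(yaw)]);print('grip',g.round(4));plan((*g,z),yaw+np.pi/2)
E
python3 - <<'E'
from tm import *
a=see();b=bot.camera('scene')
grasp_plan((.512,.0976),-.1)
cv2.imwrite('pics/P5.png',np.hstack([cv2.resize(b[105:185,345:400],(385,560)),cv2.resize(a[195:275,170:230],(415,560))]))
E
```

```text
tongs c [0.5124 0.0977] yaw -0.098 n 370 px [305. 219.] len 0.112
  tongs c [0.5109 0.0378] yaw -0.104 n 367 px [327. 220.] len 0.112
  tongs c [ 0.5117 -0.0211] yaw -0.104 n 371 px [348. 220.] len 0.112
grip [0.4971 0.0991]
tool shift cm [ -8.13 -26.81   3.78] az -0.006 cy 1.465 tilt 0.0012 pos [0.4445 0.3742 0.188 ] t 23.4 q6 -0.87
```

View pics/P5.png

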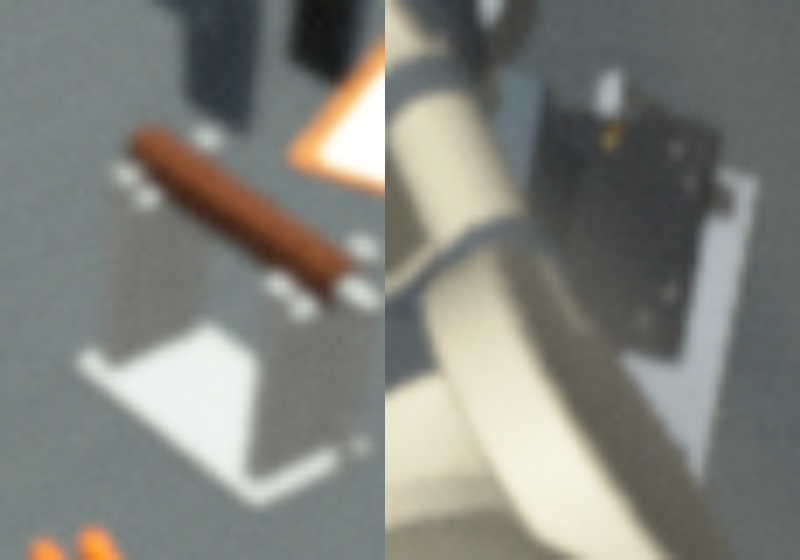

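The pick lies in both forks as before, handle at (235,215) in the left half. Now tongs A.

Request:
arm_command([
  {"tx":-0.93,"ty":-3.01,"tz":0,"ax":0,"ay":0,"az":-0.006,"gripper":5},
  {"tx":-1.2,"ty":-4,"tz":0,"ax":0,"ay":0,"az":0,"gripper":5},
  {"tx":-1.2,"ty":-4,"tz":0,"ax":0,"ay":0,"az":0,"gripper":5},
  {"tx":-1.2,"ty":-4,"tz":0,"ax":0,"ay":0,"az":0,"gripper":5},
  {"tx":-1.2,"ty":-4,"tz":0,"ax":0,"ay":0,"az":0,"gripper":5},
  {"tx":-1.2,"ty":-4,"tz":0,"ax":0,"ay":0,"az":0,"gripper":5},
  {"tx":-1.2,"ty":-3.8,"tz":0,"ax":0,"ay":0,"az":0,"gripper":5},
  {"tx":0,"ty":0,"tz":3.8,"ax":0,"ay":0,"az":0,"gripper":5},
  {"tx":0,"ty":0,"tz":3.5,"ax":0,"ay":0,"az":0,"gripper":5},
  {"tx":0,"ty":0,"tz":3.5,"ax":0,"ay":0,"az":0,"gripper":5},
  {"tx":0,"ty":0,"tz":0,"ax":0,"ay":0,"az":0,"gripper":5},
  {"tx":0,"ty":0,"tz":0,"ax":0,"ay":0,"az":0,"gripper":5},
], force=20)

```text
time_s: 24.6
eef_pos: [0.4977, 0.0992, 0.0794]
eef_rot: [-0.001, 0.05, 0.999, -0.0]
wrist_force: [0.6, 0.3, 1.0]
finger_gap: 0.0503
grip_force: 0.0
```

```bash
python3 - <<'E'
from tm import *
grasp_plan((.512,.0976),-.1,.014)
E
```

```text
grip [0.4971 0.0991]
tool shift cm [ 0.05 -0.01  6.54] az 0.0 cy 1.471 tilt 0.0025 pos [0.4977 0.0992 0.0794] t 24.6 q6 -1.39
```

Request:
arm_command([
  {"tx":0,"ty":0,"tz":2.5,"ax":0,"ay":0,"az":0,"gripper":5},
  {"tx":0,"ty":0,"tz":2.5,"ax":0,"ay":0,"az":0,"gripper":5},
  {"tx":0,"ty":0,"tz":1.2,"ax":0,"ay":0,"az":0,"gripper":5},
  {"tx":0,"ty":0,"tz":0,"ax":0,"ay":0,"az":0,"gripper":5},
  {"tx":0,"ty":0,"tz":0,"ax":0,"ay":0,"az":0,"gripper":3.5},
  {"tx":0,"ty":0,"tz":0,"ax":0,"ay":0,"az":0,"gripper":2},
  {"tx":0,"ty":0,"tz":0,"ax":0,"ay":0,"az":0,"gripper":2},
  {"tx":0,"ty":0,"tz":0,"ax":0,"ay":0,"az":0,"gripper":2},
  {"tx":0,"ty":0,"tz":0,"ax":0,"ay":0,"az":0,"gripper":2},
])

```text
time_s: 25.5
eef_pos: [0.499, 0.0993, 0.0186]
eef_rot: [0.001, 0.05, 0.999, 0.0]
wrist_force: [-0.6, 0.5, 11.2]
finger_gap: 0.03
grip_force: 20.0
```

Request:
arm_command([
  {"tx":0,"ty":0,"tz":-2,"ax":0,"ay":0,"az":0,"gripper":2},
  {"tx":0,"ty":0,"tz":-3,"ax":0,"ay":0,"az":0,"gripper":2},
  {"tx":0,"ty":0,"tz":-3,"ax":0,"ay":0,"az":0,"gripper":2},
  {"tx":0,"ty":0,"tz":-3,"ax":0,"ay":0,"az":0,"gripper":2},
  {"tx":0,"ty":0,"tz":0,"ax":0,"ay":0,"az":0,"gripper":2},
])

```text
time_s: 26.0
eef_pos: [0.5003, 0.0994, 0.1314]
eef_rot: [0.003, 0.05, 0.999, 0.0]
wrist_force: [0.1, 0.3, -1.1]
finger_gap: 0.0296
grip_force: 20.0
```

```bash
python3 - <<'E'
from tm import *
plan((.469,-.435,.10),1.481)
E
```

```text
tool shift cm [ -2.18 -53.49   3.09] az -0.01 cy 1.471 tilt 0.0062 pos [0.5003 0.0994 0.1314] t 26.0 q6 -1.39
```

Request:
arm_command([
  {"tx":-0.1,"ty":-3.5,"tz":0,"ax":0,"ay":0,"az":0,"gripper":2},
  {"tx":-0.2,"ty":-4.3,"tz":0,"ax":0,"ay":0,"az":0,"gripper":2},
  {"tx":-0.2,"ty":-4.3,"tz":0,"ax":0,"ay":0,"az":0,"gripper":2},
  {"tx":-0.2,"ty":-4.3,"tz":0,"ax":0,"ay":0,"az":0,"gripper":2},
  {"tx":-0.2,"ty":-4.3,"tz":0,"ax":0,"ay":0,"az":0,"gripper":2},
  {"tx":-0.2,"ty":-4.3,"tz":0,"ax":0,"ay":0,"az":0,"gripper":2},
  {"tx":-0.2,"ty":-4.3,"tz":0,"ax":0,"ay":0,"az":0,"gripper":2},
  {"tx":-0.2,"ty":-4.3,"tz":0,"ax":0,"ay":0,"az":0,"gripper":2},
  {"tx":-0.2,"ty":-4.3,"tz":0,"ax":0,"ay":0,"az":0,"gripper":2},
  {"tx":-0.2,"ty":-4.3,"tz":0,"ax":0,"ay":0,"az":0,"gripper":2},
  {"tx":-0.2,"ty":-4.3,"tz":0,"ax":0,"ay":0,"az":0,"gripper":2},
  {"tx":-0.2,"ty":-4.3,"tz":0,"ax":0,"ay":0,"az":-0.01,"gripper":2},
])

```text
time_s: 27.2
eef_pos: [0.47, -0.4102, 0.1272]
eef_rot: [-0.0, 0.045, 0.999, 0.0]
wrist_force: [0.8, 0.4, -1.4]
finger_gap: 0.0296
grip_force: 20.0
```

Request:
arm_command([
  {"tx":0,"ty":-1.5,"tz":2,"ax":0,"ay":0,"az":0,"gripper":2},
  {"tx":0,"ty":0,"tz":2,"ax":0,"ay":0,"az":0,"gripper":2},
  {"tx":0,"ty":0,"tz":0,"ax":0,"ay":0,"az":0,"gripper":2},
  {"tx":0,"ty":0,"tz":0,"ax":0,"ay":0,"az":0,"gripper":2},
])

```text
time_s: 27.6
eef_pos: [0.4691, -0.423, 0.0875]
eef_rot: [-0.0, 0.045, 0.999, 0.0]
wrist_force: [-0.2, 0.4, -0.5]
finger_gap: 0.0299
grip_force: 20.0
```

```bash
python3 - <<'E'
from tm import *
plan((.469,-.435,.0246),1.481);see()
E
```

```text
tool shift cm [-0.1  -1.21  6.29] az 0.0 cy 1.481 tilt 0.0013 pos [ 0.4691 -0.423   0.0875] t 27.6 q6 -2.31
  tongs c [0.5109 0.0378] yaw -0.1 n 366 px [327. 220.] len 0.112
  tongs c [ 0.5115 -0.021 ] yaw -0.103 n 369 px [348. 220.] len 0.113
```

Request:
arm_command([
  {"tx":-0.1,"ty":-1.2,"tz":0,"ax":0,"ay":0,"az":0,"gripper":2},
  {"tx":0,"ty":0,"tz":2.5,"ax":0,"ay":0,"az":0,"gripper":2},
  {"tx":0,"ty":0,"tz":2.5,"ax":0,"ay":0,"az":0,"gripper":2},
  {"tx":0,"ty":0,"tz":1.1,"ax":0,"ay":0,"az":0,"gripper":2},
  {"tx":0,"ty":0,"tz":0,"ax":0,"ay":0,"az":0,"gripper":2},
  {"tx":0,"ty":0,"tz":0,"ax":0,"ay":0,"az":0,"gripper":2},
])

```text
time_s: 28.25
eef_pos: [0.4696, -0.4361, 0.0276]
eef_rot: [0.0, 0.045, 0.999, -0.0]
wrist_force: [-0.1, -0.6, -0.2]
finger_gap: 0.0301
grip_force: 20.0
```

```bash
python3 - <<'E'
from tm import *
plan((.469,-.435,.0246),1.481);print(bot.read_state()['wrist_force'])
E
```

```text
tool shift cm [0.07 0.1  0.3 ] az 0.0 cy 1.481 tilt 0.001 pos [ 0.4696 -0.4361  0.0276] t 28.25 q6 -2.32
[-0.1312955  -0.58082995 -0.19380821]
```

Request:
arm_command([
  {"tx":0,"ty":0,"tz":0.3,"ax":0,"ay":0,"az":0,"gripper":2},
  {"tx":0,"ty":0,"tz":0.1,"ax":0,"ay":0,"az":0,"gripper":2},
  {"tx":0,"ty":0,"tz":0,"ax":0,"ay":0,"az":0,"gripper":3.5},
  {"tx":0,"ty":0,"tz":0,"ax":0,"ay":0,"az":0,"gripper":4.2},
  {"tx":0,"ty":0,"tz":0,"ax":0,"ay":0,"az":0,"gripper":4.2},
  {"tx":0,"ty":0,"tz":0,"ax":0,"ay":0,"az":0,"gripper":4.2},
  {"tx":0,"ty":0,"tz":-3,"ax":0,"ay":0,"az":0,"gripper":4.5},
  {"tx":0,"ty":0,"tz":-3,"ax":0,"ay":0,"az":0,"gripper":5},
  {"tx":0,"ty":0,"tz":-3,"ax":0,"ay":0,"az":0,"gripper":5},
  {"tx":0,"ty":0,"tz":0,"ax":0,"ay":0,"az":0,"gripper":5},
])

```text
time_s: 29.25
eef_pos: [0.4707, -0.4372, 0.1166]
eef_rot: [0.002, 0.045, 0.999, -0.002]
wrist_force: [0.8, 0.2, -0.3]
finger_gap: 0.0499
grip_force: 0.0
```

```bash
python3 - <<'E'
from tm import *
a=see(amin=100,box=(110,300,240,530));grasp_plan((.511,.0378),-.1,.10)
E
```

```text
tongs c [0.5109 0.0379] yaw -0.105 n 362 px [327. 220.] len 0.112
  tongs c [ 0.5119 -0.0211] yaw -0.106 n 367 px [348. 220.] len 0.112
grip [0.4961 0.0393]
tool shift cm [ 1.67 47.62  1.33] az 0.01 cy 1.481 tilt 0.0036 pos [ 0.47   -0.4364  0.1145] t 29.3 q6 -2.32
```

Request:
arm_command([
  {"tx":0.1,"ty":2.4,"tz":0,"ax":0,"ay":0,"az":0,"gripper":5},
  {"tx":0.15,"ty":4.2,"tz":0,"ax":0,"ay":0,"az":0,"gripper":5},
  {"tx":0.15,"ty":4.2,"tz":0,"ax":0,"ay":0,"az":0,"gripper":5},
  {"tx":0.15,"ty":4.2,"tz":0,"ax":0,"ay":0,"az":0,"gripper":5},
  {"tx":0.15,"ty":4.2,"tz":0,"ax":0,"ay":0,"az":0,"gripper":5},
  {"tx":0.15,"ty":4.2,"tz":0,"ax":0,"ay":0,"az":0,"gripper":5},
  {"tx":0.15,"ty":4.2,"tz":0,"ax":0,"ay":0,"az":0,"gripper":5},
  {"tx":0.15,"ty":4.2,"tz":0,"ax":0,"ay":0,"az":0,"gripper":5},
  {"tx":0.15,"ty":4.2,"tz":0,"ax":0,"ay":0,"az":0,"gripper":5},
  {"tx":0.15,"ty":4.2,"tz":0,"ax":0,"ay":0,"az":0,"gripper":5},
  {"tx":0.15,"ty":4.2,"tz":0,"ax":0,"ay":0,"az":0,"gripper":5},
  {"tx":0.1,"ty":3.2,"tz":0,"ax":0,"ay":0,"az":0.01,"gripper":5},
])

```text
time_s: 30.5
eef_pos: [0.4941, 0.0423, 0.1118]
eef_rot: [-0.001, 0.05, 0.999, 0.0]
wrist_force: [1.2, 0.1, -1.0]
finger_gap: 0.0502
grip_force: 0.0
```

Request:
arm_command([
  {"tx":0,"ty":0,"tz":1.5,"ax":0,"ay":0,"az":0,"gripper":5},
  {"tx":0,"ty":0,"tz":1.5,"ax":0,"ay":0,"az":0,"gripper":5},
  {"tx":0,"ty":0,"tz":0,"ax":0,"ay":0,"az":0,"gripper":5},
  {"tx":0,"ty":0,"tz":0,"ax":0,"ay":0,"az":0,"gripper":5},
])

```text
time_s: 30.9
eef_pos: [0.4945, 0.04, 0.0822]
eef_rot: [-0.001, 0.05, 0.999, 0.0]
wrist_force: [-0.9, 0.8, 0.6]
finger_gap: 0.05
grip_force: 0.0
```

```bash
python3 - <<'E'
from tm import *
grasp_plan((.511,.0378),-.1,.016)
E
```

```text
grip [0.4961 0.0393]
tool shift cm [-0.17 -0.05  6.62] az 0.0 cy 1.471 tilt 0.0016 pos [0.4945 0.04   0.0822] t 30.9 q6 -1.51
```

Request:
arm_command([
  {"tx":-0.15,"ty":-0.05,"tz":2.5,"ax":0,"ay":0,"az":0,"gripper":5},
  {"tx":0,"ty":0,"tz":2.5,"ax":0,"ay":0,"az":0,"gripper":5},
  {"tx":0,"ty":0,"tz":1.3,"ax":0,"ay":0,"az":0,"gripper":5},
  {"tx":0,"ty":0,"tz":0,"ax":0,"ay":0,"az":0,"gripper":5},
  {"tx":0,"ty":0,"tz":0,"ax":0,"ay":0,"az":0,"gripper":3.5},
  {"tx":0,"ty":0,"tz":0,"ax":0,"ay":0,"az":0,"gripper":2},
  {"tx":0,"ty":0,"tz":0,"ax":0,"ay":0,"az":0,"gripper":2},
  {"tx":0,"ty":0,"tz":0,"ax":0,"ay":0,"az":0,"gripper":2},
  {"tx":0,"ty":0,"tz":0,"ax":0,"ay":0,"az":0,"gripper":2},
])

```text
time_s: 31.8
eef_pos: [0.497, 0.0393, 0.0205]
eef_rot: [0.001, 0.05, 0.999, -0.0]
wrist_force: [-1.4, -1.0, 8.3]
finger_gap: 0.0298
grip_force: 20.0
```

Request:
arm_command([
  {"tx":0,"ty":0,"tz":-2,"ax":0,"ay":0,"az":0,"gripper":2},
  {"tx":0,"ty":0,"tz":-3,"ax":0,"ay":0,"az":0,"gripper":2},
  {"tx":0,"ty":0,"tz":-3,"ax":0,"ay":0,"az":0,"gripper":2},
  {"tx":0,"ty":0,"tz":-2,"ax":0,"ay":0,"az":0,"gripper":2},
  {"tx":0,"ty":0,"tz":0,"ax":0,"ay":0,"az":0,"gripper":2},
])

```text
time_s: 32.3
eef_pos: [0.4979, 0.0394, 0.1224]
eef_rot: [0.002, 0.05, 0.999, 0.0]
wrist_force: [-0.0, 0.4, -0.9]
finger_gap: 0.0297
grip_force: 20.0
```

```bash
python3 - <<'E'
from tm import *
plan((.4743,-.3771,.08),1.481)
E
```

```text
tool shift cm [ -1.78 -41.68   4.24] az -0.01 cy 1.471 tilt 0.0049 pos [0.4979 0.0394 0.1224] t 32.3 q6 -1.51
```

Request:
arm_command([
  {"tx":-0.08,"ty":-2.5,"tz":0,"ax":0,"ay":0,"az":0,"gripper":2},
  {"tx":-0.17,"ty":-3.9,"tz":0,"ax":0,"ay":0,"az":0,"gripper":2},
  {"tx":-0.17,"ty":-3.9,"tz":0,"ax":0,"ay":0,"az":0,"gripper":2},
  {"tx":-0.17,"ty":-3.9,"tz":0,"ax":0,"ay":0,"az":0,"gripper":2},
  {"tx":-0.17,"ty":-3.9,"tz":0,"ax":0,"ay":0,"az":0,"gripper":2},
  {"tx":-0.17,"ty":-3.9,"tz":0,"ax":0,"ay":0,"az":0,"gripper":2},
  {"tx":-0.17,"ty":-3.9,"tz":0,"ax":0,"ay":0,"az":0,"gripper":2},
  {"tx":-0.17,"ty":-3.9,"tz":0,"ax":0,"ay":0,"az":0,"gripper":2},
  {"tx":-0.17,"ty":-3.9,"tz":0,"ax":0,"ay":0,"az":0,"gripper":2},
  {"tx":-0.17,"ty":-3.9,"tz":0,"ax":0,"ay":0,"az":0,"gripper":2},
  {"tx":-0.17,"ty":-4.1,"tz":0,"ax":0,"ay":0,"az":-0.01,"gripper":2},
])

```text
time_s: 33.4
eef_pos: [0.4719, -0.3785, 0.1188]
eef_rot: [-0.0, 0.045, 0.999, 0.0]
wrist_force: [0.8, 0.5, -1.2]
finger_gap: 0.0299
grip_force: 20.0
```

Request:
arm_command([
  {"tx":0,"ty":0,"tz":2,"ax":0,"ay":0,"az":0,"gripper":2},
  {"tx":0,"ty":0,"tz":2,"ax":0,"ay":0,"az":0,"gripper":2},
  {"tx":0,"ty":0,"tz":0,"ax":0,"ay":0,"az":0,"gripper":2},
  {"tx":0,"ty":0,"tz":0,"ax":0,"ay":0,"az":0,"gripper":2},
])

```text
time_s: 33.8
eef_pos: [0.4723, -0.3769, 0.0793]
eef_rot: [-0.001, 0.045, 0.999, 0.0]
wrist_force: [-0.3, -0.4, -0.8]
finger_gap: 0.0294
grip_force: 20.0
```

```bash
python3 - <<'E'
from tm import *
plan((.4743,-.3771,.0265),1.481);a=see(amin=80,box=(110,300,240,530))
E
```

```text
tool shift cm [-0.21 -0.01  5.28] az 0.0 cy 1.481 tilt 0.0013 pos [ 0.4723 -0.3769  0.0793] t 33.8 q6 -2.25
  tongs c [ 0.512  -0.0212] yaw -0.106 n 370 px [348. 220.] len 0.112
```

Request:
arm_command([
  {"tx":-0.2,"ty":0,"tz":2,"ax":0,"ay":0,"az":0,"gripper":2},
  {"tx":0,"ty":0,"tz":2,"ax":0,"ay":0,"az":0,"gripper":2},
  {"tx":0,"ty":0,"tz":1,"ax":0,"ay":0,"az":0,"gripper":2},
  {"tx":0,"ty":0,"tz":0.5,"ax":0,"ay":0,"az":0,"gripper":2},
  {"tx":0,"ty":0,"tz":0,"ax":0,"ay":0,"az":0,"gripper":2},
  {"tx":0,"ty":0,"tz":0,"ax":0,"ay":0,"az":0,"gripper":2},
])

```text
time_s: 34.45
eef_pos: [0.475, -0.3777, 0.0255]
eef_rot: [0.0, 0.045, 0.999, -0.0]
wrist_force: [0.3, -0.5, 0.0]
finger_gap: 0.0297
grip_force: 20.0
```

Request:
arm_command([
  {"tx":0,"ty":0,"tz":0,"ax":0,"ay":0,"az":0,"gripper":3.5},
  {"tx":0,"ty":0,"tz":0,"ax":0,"ay":0,"az":0,"gripper":4.2},
  {"tx":0,"ty":0,"tz":0,"ax":0,"ay":0,"az":0,"gripper":4.2},
  {"tx":0,"ty":0,"tz":0,"ax":0,"ay":0,"az":0,"gripper":4.2},
  {"tx":0,"ty":0,"tz":-3,"ax":0,"ay":0,"az":0,"gripper":4.2},
  {"tx":0,"ty":0,"tz":-3,"ax":0,"ay":0,"az":0,"gripper":5},
  {"tx":0,"ty":0,"tz":-3,"ax":0,"ay":0,"az":0,"gripper":5},
  {"tx":0,"ty":0,"tz":0,"ax":0,"ay":0,"az":0,"gripper":5},
])

```text
time_s: 35.25
eef_pos: [0.4761, -0.3789, 0.1184]
eef_rot: [0.002, 0.045, 0.999, -0.002]
wrist_force: [-0.9, -0.7, 0.1]
finger_gap: 0.05
grip_force: 0.0
```

```bash
python3 - <<'E'
from tm import *
a=see(amin=80,box=(110,300,240,530));grasp_plan((.512,-.0211),-.1,.10)
E
```

```text
tongs c [ 0.5118 -0.0213] yaw -0.096 n 374 px [348. 221.] len 0.112
grip [ 0.4971 -0.0196]
tool shift cm [ 1.06 35.92  1.56] az 0.01 cy 1.481 tilt 0.0036 pos [ 0.4754 -0.3783  0.1165] t 35.3 q6 -2.25
```

Request:
arm_command([
  {"tx":0.06,"ty":1.9,"tz":0,"ax":0,"ay":0,"az":0,"gripper":5},
  {"tx":0.1,"ty":3.8,"tz":0,"ax":0,"ay":0,"az":0,"gripper":5},
  {"tx":0.1,"ty":3.8,"tz":0,"ax":0,"ay":0,"az":0,"gripper":5},
  {"tx":0.1,"ty":3.8,"tz":0,"ax":0,"ay":0,"az":0,"gripper":5},
  {"tx":0.1,"ty":3.8,"tz":0,"ax":0,"ay":0,"az":0,"gripper":5},
  {"tx":0.1,"ty":3.8,"tz":0,"ax":0,"ay":0,"az":0,"gripper":5},
  {"tx":0.1,"ty":3.8,"tz":0,"ax":0,"ay":0,"az":0,"gripper":5},
  {"tx":0.1,"ty":3.8,"tz":0,"ax":0,"ay":0,"az":0,"gripper":5},
  {"tx":0.1,"ty":3.8,"tz":0,"ax":0,"ay":0,"az":0,"gripper":5},
  {"tx":0.1,"ty":3.6,"tz":0,"ax":0,"ay":0,"az":0.01,"gripper":5},
  {"tx":0,"ty":0,"tz":1.5,"ax":0,"ay":0,"az":0,"gripper":5},
  {"tx":0,"ty":0,"tz":1.5,"ax":0,"ay":0,"az":0,"gripper":5},
])

```text
time_s: 36.5
eef_pos: [0.4963, -0.0171, 0.0836]
eef_rot: [-0.001, 0.049, 0.999, 0.0]
wrist_force: [-0.3, 0.1, -0.6]
finger_gap: 0.0501
grip_force: 0.0
```

Request:
arm_command([
  {"tx":0,"ty":0,"tz":0,"ax":0,"ay":0,"az":0,"gripper":5},
  {"tx":0,"ty":0,"tz":0,"ax":0,"ay":0,"az":0,"gripper":5},
])

```text
time_s: 36.7
eef_pos: [0.4963, -0.0187, 0.0842]
eef_rot: [-0.001, 0.05, 0.999, 0.0]
wrist_force: [-0.1, -0.2, -0.1]
finger_gap: 0.0501
grip_force: 0.0
```

```bash
python3 - <<'E'
from tm import *
grasp_plan((.512,-.0211),-.1,.017)
a=see(amin=80,box=(110,300,420,530))
E
```

```text
grip [ 0.4971 -0.0196]
tool shift cm [-0.09 -0.08  6.72] az 0.0 cy 1.471 tilt 0.002 pos [ 0.4963 -0.0187  0.0842] t 36.7 q6 -1.63
  tongs c [ 0.49   -0.3803] yaw -0.098 n 388 px [476. 231.] len 0.111
  tongs c [ 0.4844 -0.4392] yaw -0.099 n 391 px [497. 233.] len 0.113
```

Both pairs in the tray are well placed. Now I'll grasp C.

Request:
arm_command([
  {"tx":-0.1,"ty":-0.08,"tz":2.5,"ax":0,"ay":0,"az":0,"gripper":5},
  {"tx":0,"ty":0,"tz":2.5,"ax":0,"ay":0,"az":0,"gripper":5},
  {"tx":0,"ty":0,"tz":1.4,"ax":0,"ay":0,"az":0,"gripper":5},
  {"tx":0,"ty":0,"tz":0,"ax":0,"ay":0,"az":0,"gripper":5},
  {"tx":0,"ty":0,"tz":0,"ax":0,"ay":0,"az":0,"gripper":3.5},
  {"tx":0,"ty":0,"tz":0,"ax":0,"ay":0,"az":0,"gripper":2},
  {"tx":0,"ty":0,"tz":0,"ax":0,"ay":0,"az":0,"gripper":2},
  {"tx":0,"ty":0,"tz":0,"ax":0,"ay":0,"az":0,"gripper":2},
  {"tx":0,"ty":0,"tz":0,"ax":0,"ay":0,"az":0,"gripper":2},
])

```text
time_s: 37.65
eef_pos: [0.4987, -0.0201, 0.0216]
eef_rot: [0.001, 0.05, 0.999, -0.0]
wrist_force: [-0.3, -0.7, 9.2]
finger_gap: 0.0299
grip_force: 20.0
```

Request:
arm_command([
  {"tx":0,"ty":0,"tz":-2,"ax":0,"ay":0,"az":0,"gripper":2},
  {"tx":0,"ty":0,"tz":-3,"ax":0,"ay":0,"az":0,"gripper":2},
  {"tx":0,"ty":0,"tz":-3,"ax":0,"ay":0,"az":0,"gripper":2},
  {"tx":0,"ty":0,"tz":-2,"ax":0,"ay":0,"az":0,"gripper":2},
  {"tx":0,"ty":0,"tz":0,"ax":0,"ay":0,"az":0,"gripper":2},
])

```text
time_s: 38.15
eef_pos: [0.4996, -0.0202, 0.1234]
eef_rot: [0.003, 0.05, 0.999, -0.0]
wrist_force: [-0.0, 0.6, -1.9]
finger_gap: 0.0298
grip_force: 20.0
```

```bash
python3 - <<'E'
from tm import *
plan((.4795,-.320,.08),1.481)
E
```

```text
tool shift cm [ -0.96 -30.03   4.36] az -0.01 cy 1.471 tilt 0.0051 pos [ 0.4996 -0.0202  0.1234] t 38.15 q6 -1.63
```

Request:
arm_command([
  {"tx":-0.06,"ty":-2.0,"tz":0,"ax":0,"ay":0,"az":0,"gripper":2},
  {"tx":-0.15,"ty":-4,"tz":0,"ax":0,"ay":0,"az":0,"gripper":2},
  {"tx":-0.15,"ty":-4,"tz":0,"ax":0,"ay":0,"az":0,"gripper":2},
  {"tx":-0.15,"ty":-4,"tz":0,"ax":0,"ay":0,"az":0,"gripper":2},
  {"tx":-0.15,"ty":-4,"tz":0,"ax":0,"ay":0,"az":0,"gripper":2},
  {"tx":-0.15,"ty":-4,"tz":0,"ax":0,"ay":0,"az":0,"gripper":2},
  {"tx":-0.15,"ty":-4,"tz":0,"ax":0,"ay":0,"az":0,"gripper":2},
  {"tx":0,"ty":-4,"tz":0,"ax":0,"ay":0,"az":-0.01,"gripper":2},
  {"tx":0,"ty":0,"tz":2,"ax":0,"ay":0,"az":0,"gripper":2},
  {"tx":0,"ty":0,"tz":2,"ax":0,"ay":0,"az":0,"gripper":2},
  {"tx":0,"ty":0,"tz":0,"ax":0,"ay":0,"az":0,"gripper":2},
  {"tx":0,"ty":0,"tz":0,"ax":0,"ay":0,"az":0,"gripper":2},
])

```text
time_s: 39.35
eef_pos: [0.4775, -0.3191, 0.0804]
eef_rot: [-0.001, 0.045, 0.999, 0.0]
wrist_force: [0.7, -1.4, 0.0]
finger_gap: 0.0299
grip_force: 20.0
```

```bash
python3 - <<'E'
from tm import *
plan((.4795,-.320,.0275),1.481)
E
```

```text
tool shift cm [-0.21 -0.08  5.29] az 0.0 cy 1.481 tilt 0.0013 pos [ 0.4775 -0.3191  0.0804] t 39.35 q6 -2.17
```

Request:
arm_command([
  {"tx":-0.2,"ty":-0.05,"tz":2,"ax":0,"ay":0,"az":0,"gripper":2},
  {"tx":0,"ty":0,"tz":2,"ax":0,"ay":0,"az":0,"gripper":2},
  {"tx":0,"ty":0,"tz":1,"ax":0,"ay":0,"az":0,"gripper":2},
  {"tx":0,"ty":0,"tz":0.5,"ax":0,"ay":0,"az":0,"gripper":2},
  {"tx":0,"ty":0,"tz":0,"ax":0,"ay":0,"az":0,"gripper":2},
  {"tx":0,"ty":0,"tz":0,"ax":0,"ay":0,"az":0,"gripper":2},
])

```text
time_s: 39.95
eef_pos: [0.4802, -0.3203, 0.0264]
eef_rot: [0.0, 0.045, 0.999, -0.0]
wrist_force: [-1.0, -0.7, -0.7]
finger_gap: 0.0298
grip_force: 20.0
```

Request:
arm_command([
  {"tx":0,"ty":0,"tz":0,"ax":0,"ay":0,"az":0,"gripper":3.5},
  {"tx":0,"ty":0,"tz":0,"ax":0,"ay":0,"az":0,"gripper":4.2},
  {"tx":0,"ty":0,"tz":0,"ax":0,"ay":0,"az":0,"gripper":4.2},
  {"tx":0,"ty":0,"tz":0,"ax":0,"ay":0,"az":0,"gripper":4.2},
  {"tx":0,"ty":0,"tz":-3,"ax":0,"ay":0,"az":0,"gripper":4.2},
  {"tx":0,"ty":0,"tz":-3,"ax":0,"ay":0,"az":0,"gripper":5},
  {"tx":0,"ty":0,"tz":-3,"ax":0,"ay":0,"az":0,"gripper":5},
  {"tx":0,"ty":0,"tz":-4,"ax":0,"ay":0,"az":0,"gripper":5},
  {"tx":0,"ty":0,"tz":-4,"ax":0,"ay":0,"az":0,"gripper":5},
  {"tx":0,"ty":0,"tz":0,"ax":0,"ay":0,"az":0,"gripper":5},
])

```text
time_s: 40.95
eef_pos: [0.4817, -0.3217, 0.2007]
eef_rot: [0.003, 0.045, 0.999, -0.002]
wrist_force: [0.8, -0.5, 0.3]
finger_gap: 0.0506
grip_force: 0.0
```

```bash
python3 - <<'E'
from tm import *
a=see(amin=80,box=(110,300,240,530))
plan((.669,.1625,.20),1.475)
E
```

```text
tool shift cm [-14.41  49.84  -0.27] az 0.006 cy 1.481 tilt 0.005 pos [ 0.4808 -0.321   0.1981] t 41.0 q6 -2.17
```

Request:
arm_command([
  {"tx":-0.8,"ty":2.8,"tz":0,"ax":0,"ay":0,"az":0,"gripper":5},
  {"tx":-1.2,"ty":4.2,"tz":0,"ax":0,"ay":0,"az":0,"gripper":5},
  {"tx":-1.2,"ty":4.2,"tz":0,"ax":0,"ay":0,"az":0,"gripper":5},
  {"tx":-1.2,"ty":4.2,"tz":0,"ax":0,"ay":0,"az":0,"gripper":5},
  {"tx":-1.2,"ty":4.2,"tz":0,"ax":0,"ay":0,"az":0,"gripper":5},
  {"tx":-1.2,"ty":4.2,"tz":0,"ax":0,"ay":0,"az":0,"gripper":5},
  {"tx":-1.2,"ty":4.2,"tz":0,"ax":0,"ay":0,"az":0,"gripper":5},
  {"tx":-1.2,"ty":4.2,"tz":0,"ax":0,"ay":0,"az":0,"gripper":5},
  {"tx":-1.2,"ty":4.2,"tz":0,"ax":0,"ay":0,"az":0,"gripper":5},
  {"tx":-1.2,"ty":4.2,"tz":0,"ax":0,"ay":0,"az":0,"gripper":5},
  {"tx":-1.2,"ty":4.2,"tz":0,"ax":0,"ay":0,"az":0,"gripper":5},
  {"tx":-1.2,"ty":4.2,"tz":0,"ax":0,"ay":0,"az":0.006,"gripper":5},
])

```text
time_s: 42.2
eef_pos: [0.6629, 0.1571, 0.194]
eef_rot: [-0.001, 0.048, 0.999, -0.0]
wrist_force: [0.9, 0.1, 0.1]
finger_gap: 0.0502
grip_force: 0.0
```

Request:
arm_command([
  {"tx":-0.3,"ty":1,"tz":2,"ax":0,"ay":0,"az":0,"gripper":5},
  {"tx":0,"ty":0,"tz":3,"ax":0,"ay":0,"az":0,"gripper":5},
  {"tx":0,"ty":0,"tz":0,"ax":0,"ay":0,"az":0,"gripper":5},
  {"tx":0,"ty":0,"tz":0,"ax":0,"ay":0,"az":0,"gripper":5},
])

```text
time_s: 42.6
eef_pos: [0.6664, 0.1647, 0.1448]
eef_rot: [-0.001, 0.048, 0.999, -0.0]
wrist_force: [0.1, 0.4, 0.6]
finger_gap: 0.0502
grip_force: 0.0
```

```bash
python3 - <<'E'
from tm import *
a=see(amin=80,box=(110,300,290,530));b=bot.camera('scene')
plan((.669,.1645,.087),1.475)
cv2.imwrite('pics/E1.png',np.hstack([cv2.resize(b[100:400,80:480],(533,400)),cv2.resize(a[150:275,425:525],(265,331))[:,:] if 0 else cv2.resize(a[150:275,425:525],(265,400))]))
E
```

```text
tongs c [ 0.4941 -0.3226] yaw -0.099 n 386 px [455. 229.] len 0.111
  tongs c [ 0.49   -0.3804] yaw -0.099 n 390 px [476. 231.] len 0.111
  tongs c [ 0.4844 -0.4392] yaw -0.097 n 396 px [497. 233.] len 0.113
tool shift cm [-0.14 -0.01  5.97] az -0.001 cy 1.474 tilt 0.0011 pos [0.6676 0.1647 0.1467] t 42.7 q6 -1.32
```

View pics/E1.png

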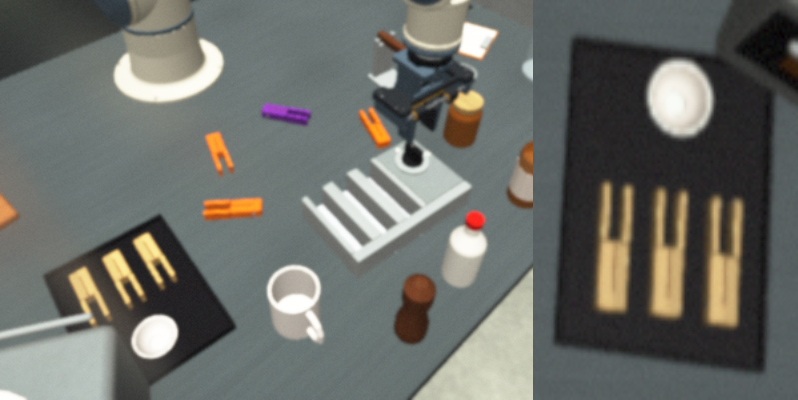

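All three pairs lie flat in the tray, clear of the dish (right half, (610,250), (667,250) and (725,260)). Now the dial.

Request:
arm_command([
  {"tx":-0.15,"ty":0,"tz":2,"ax":0,"ay":0,"az":0,"gripper":5},
  {"tx":0,"ty":0,"tz":2,"ax":0,"ay":0,"az":0,"gripper":5},
  {"tx":0,"ty":0,"tz":1.8,"ax":0,"ay":0,"az":0,"gripper":5},
  {"tx":0,"ty":0,"tz":0,"ax":0,"ay":0,"az":0,"gripper":5},
  {"tx":0,"ty":0,"tz":0,"ax":0,"ay":0,"az":0,"gripper":3},
  {"tx":0,"ty":0,"tz":0,"ax":0,"ay":0,"az":0,"gripper":1},
  {"tx":0,"ty":0,"tz":0,"ax":0,"ay":0,"az":0,"gripper":0.5},
  {"tx":0,"ty":0,"tz":0,"ax":0,"ay":0,"az":0,"gripper":0.5},
  {"tx":0,"ty":0,"tz":0,"ax":0,"ay":0,"az":0,"gripper":0.5},
  {"tx":0,"ty":0,"tz":0,"ax":0,"ay":0,"az":0,"gripper":0.5},
], force=12)

```text
time_s: 43.7
eef_pos: [0.6687, 0.1639, 0.0882]
eef_rot: [0.0, 0.048, 0.999, -0.001]
wrist_force: [-2.1, -7.9, 6.2]
finger_gap: 0.014
grip_force: 12.0
```

```bash
python3 - <<'E'
from tm import *
plan((.669,.1645,.087),.675);s=bot.read_state();print(s['wrist_force'],s['ft_torque'],s['finger_gap'])
E
```

```text
tool shift cm [-0.02  0.07  0.12] az 0.8 cy 1.475 tilt 0.0015 pos [0.6687 0.1639 0.0882] t 43.7 q6 -1.32
[-2.13142329 -7.86666535  6.20635868] [-1.55402734  0.27053823 -0.33312738] 0.013963212426749708
```

Request:
arm_command([
  {"tx":0,"ty":-0.05,"tz":0,"ax":0,"ay":0,"az":0.1,"gripper":0.5},
  {"tx":0,"ty":0,"tz":0,"ax":0,"ay":0,"az":0.1,"gripper":0.5},
  {"tx":0,"ty":0,"tz":0,"ax":0,"ay":0,"az":0.1,"gripper":0.5},
  {"tx":0,"ty":0,"tz":0,"ax":0,"ay":0,"az":0.1,"gripper":0.5},
  {"tx":0,"ty":0,"tz":0,"ax":0,"ay":0,"az":0.1,"gripper":0.5},
  {"tx":0,"ty":0,"tz":0,"ax":0,"ay":0,"az":0.1,"gripper":0.5},
  {"tx":0,"ty":0,"tz":0,"ax":0,"ay":0,"az":0.1,"gripper":0.5},
  {"tx":0,"ty":0,"tz":0,"ax":0,"ay":0,"az":0.1,"gripper":0.5},
  {"tx":0,"ty":0,"tz":0,"ax":0,"ay":0,"az":0,"gripper":0.5},
  {"tx":0,"ty":0,"tz":0,"ax":0,"ay":0,"az":0,"gripper":0.5},
])

```text
time_s: 44.7
eef_pos: [0.6684, 0.1632, 0.0882]
eef_rot: [0.0, 0.433, 0.901, -0.001]
wrist_force: [-2.7, -8.9, 6.8]
finger_gap: 0.0137
grip_force: 12.0
```

```bash
python3 - <<'E'
from tm import *
plan((.669,.1645,.087),.675);s=bot.read_state();print(s['wrist_force'],s['ft_torque'],s['finger_gap'])
E
```

```text
tool shift cm [0.06 0.12 0.12] az -0.0 cy 0.675 tilt 0.0016 pos [0.6684 0.1632 0.0882] t 44.7 q6 -0.52
[-2.69965999 -8.87776579  6.78761747] [-1.79256753  0.56305027 -0.07965082] 0.01374370958428781
```

Now release, rise and retreat.

Request:
arm_command([
  {"tx":0,"ty":0,"tz":0,"ax":0,"ay":0,"az":0,"gripper":3},
  {"tx":0,"ty":0,"tz":0,"ax":0,"ay":0,"az":0,"gripper":5},
  {"tx":0,"ty":0,"tz":0,"ax":0,"ay":0,"az":0,"gripper":5},
  {"tx":0,"ty":0,"tz":0,"ax":0,"ay":0,"az":0,"gripper":5},
  {"tx":0,"ty":0,"tz":-3,"ax":0,"ay":0,"az":0,"gripper":5},
  {"tx":0,"ty":0,"tz":-4,"ax":0,"ay":0,"az":0,"gripper":5},
  {"tx":0,"ty":0,"tz":-4,"ax":0,"ay":0,"az":0,"gripper":5},
  {"tx":4,"ty":-2,"tz":0,"ax":0,"ay":0,"az":0,"gripper":5},
  {"tx":4,"ty":-2,"tz":0,"ax":0,"ay":0,"az":0,"gripper":5},
  {"tx":4,"ty":-2,"tz":0,"ax":0,"ay":0,"az":0,"gripper":5},
  {"tx":4,"ty":-2,"tz":0,"ax":0,"ay":0,"az":0,"gripper":5},
  {"tx":0,"ty":0,"tz":0,"ax":0,"ay":0,"az":0,"gripper":5},
])

```text
time_s: 45.9
eef_pos: [0.5012, 0.2409, 0.1977]
eef_rot: [-0.001, 0.432, 0.902, -0.001]
wrist_force: [0.0, 0.1, -0.0]
finger_gap: 0.0502
grip_force: 0.0
```

```bash
python3 - <<'E'
from tm import *
a=see(amin=80,box=(110,300,290,530));b=bot.camera('scene')
cv2.imwrite('pics/F1.png',np.hstack([cv2.resize(b[100:260,340:460],(300,400)),cv2.resize(a[110:290,170:380],(467,400))]))
E
```

```text
tongs c [ 0.494  -0.3227] yaw -0.103 n 382 px [455. 229.] len 0.111
  tongs c [ 0.49   -0.3803] yaw -0.096 n 389 px [476. 231.] len 0.111
  tongs c [ 0.4844 -0.4393] yaw -0.099 n 392 px [497. 233.] len 0.113
```

View pics/F1.png

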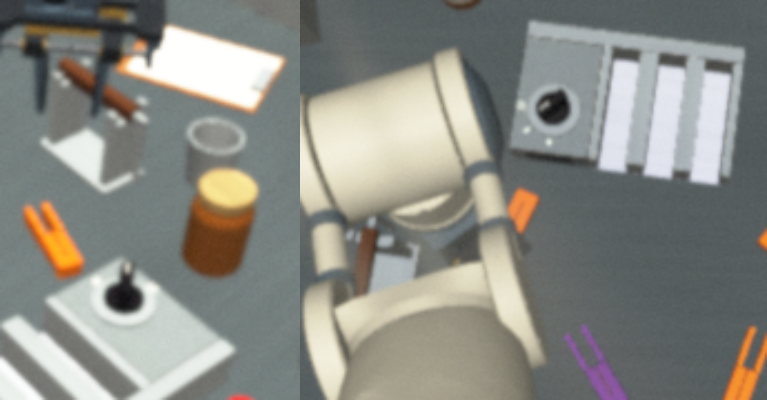

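The dial pointer (548,108 in the right half) faces the middle mark (527,130), which is low. The pick is in its stand and the lanes are empty.

```bash
python3 -c "
from workcell import bot
print(bot.close_job())"
```

```text
the job is handed in; nothing more can be done
None
```

I've handed the job in: dial off first, all three pairs of tongs dragged out with the pick, pick back in its stand, tongs flat on the black tray, and dial last turned to low (about 46 s used; no verdict came back).

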